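# Load the steriliser with washed dental rasps

## Robot

A 6-joint arm with a two-finger parallel gripper is mounted at the origin on the work surface. World frame = base frame: x ahead of the robot, y to its left, z up, the work surface at z = 0. Lengths are in m, angles in rad, forces in N, time in s.
With the tool pointing down it reaches from about 0.425 to 0.95 m from the base axis. Payload 14.7 kg.
Tool frame: the origin (TCP) lies at the very end of the fingers, on their centre line; the grasp point (between the pads) lies 19 mm behind it; z points along the fingers, y is the line along which they close (so a half turn about z gives the same grasp; the last joint's range is limited). The gripper opens to 85 mm and grips with 20 to 120 N. Pads are 22 mm wide; open, the fingers measure 114 mm over their backs; the gripper's body (76 mm by 85 mm) begins 54 mm behind the grasp point. The pads swing forward as they close: fully open they stand 13 mm farther back than shut.
Start: joints at [1.262, 0.48, 1.596, -0, 1.065, -0.047], TCP at [0.168, 0.628, 0.231] pointing down, gripper open.
Joint ranges: [-2.75, 2.75], [-0.82, 2.05], [0.23, 2.67], [-1.56, 4.7], [0.09, 2.69], [-2.92, 2.92]. Speed limits (rad/s): [1.89, 1.89, 2.39, 3.01, 3.01, 3.01].

## Interface

Orientations are given as a rotation vector (axis times angle).
In Python, from cell import sensors, read_camera, manip gives the robot as it stands.
- The arm moves only by the tool drive_tool, never from a script. Its argument "rows" is a list of rows, each an object of numbers: "x", "y", "z": the shift along the tool's x, y, z in cm; "ax", "ay", "az": the turn, a rotation vector about the tool's x, y, z in degrees; "grip": the finger opening in cm, from 0 to 8.54. A call has exactly 5 rows; each row shifts and turns the commanded pose from where the row before left it, along the tool's axes as they then stand; what a row does not reach is not made up. A row lasts 1/8 s, in which the tool goes at most 62.5 mm and 10.7 degrees, less where a joint would pass 70% of its speed; a pose out of reach is approached as far as the arm can. A call with a gripper value outside its range is refused whole. The fingers move at their own pace and stop on an object; the grip force is fixed at half the most. Time passes only in rows, so rows that do not move let the fingers close, or fill a call up. It gives the time, the measured TCP pose, the force, the opening and the grip force at its end, in the units of the state.
- sensors.read_state(): the state, without advancing time (a new reading comes with each control period).
- read_camera(name): name is "scene" or "top" or "wrist"; returns a dict with "frame" (400x640x3 uint8, blue, green, red), "K" (3x3 intrinsics, pixels), "extrinsics" (4x4, takes a point from camera to world coordinates); the wrist camera has in their place "mount" (4x4, takes a point from camera to tool coordinates, whose origin is the TCP and whose axes are the flange's). Camera axes: x right, y down, z forward; pixel columns grow to the right and rows downward; lengths in m; the calibration is good to about 2 mm. A picture is of the moment at which its call begins: read the wrist's pose just before it. There is no depth.
- manip.finish_job(): hands the job in; it is judged then, once.
The state is a dict: "time": time; "joint_pos": joint angles; "joint_velocities": joint speeds; "joint_torque": joint torques, N m; "eef_pos": TCP position; "eef_rot": TCP orientation; "contact_force": force on the tool from outside, world axes, zero at the start; "moment": the same for the moment, N m; "grip_width": finger opening in m; "grasp_force": force on a finger pad.
Only numpy, scipy, OpenCV 4.12 (cv2) and the standard library are available. Lean on these libraries where they do the work, as an engineer would, in place of code of your own. Each camera call takes 0.05 s, during which the arm holds its last target. There are 200 camera calls.

## Task

Take the cover off the steriliser and set it down on the counter, then lift every dental rasp off the drying hooks and stand each one, foot down, fully home in a well of its own. When all are in, put the cover back squarely over them so that it sits on the casing, and only then push the lever fully over to on. Leave the dish and the jar where they are.

Things in the scene. Friction and masses are not known exactly. Their poses are not given: they have to be found in the camera images.
- steriliser: Fixed dry-heat steriliser: grey casing 150 (x) x 330 (y) mm, 70 mm high. Origin: centre of its underside on the counter; -x is its front. An aluminium well block, 78 x 212 mm, centred at y = -30 mm, stands 12 mm proud of the casing (top 82 mm above the counter), with a row of five square wells along y. At y = 135 mm sits the on-lever.
- well0 (a point): Centre of the mouth of well 0 of the well block (level with the block's top, 82 mm above the counter). Square well 17 x 17 mm, 70 mm deep; wells stand 44 mm apart along the steriliser's y; axes as the steriliser's.
- well1 (a point): Centre of the mouth of well 1 of the well block (level with the block's top, 82 mm above the counter). Square well 17 x 17 mm, 70 mm deep; wells stand 44 mm apart along the steriliser's y; axes as the steriliser's.
- well2 (a point): Centre of the mouth of well 2 of the well block (level with the block's top, 82 mm above the counter). Square well 17 x 17 mm, 70 mm deep; wells stand 44 mm apart along the steriliser's y; axes as the steriliser's.
- well3 (a point): Centre of the mouth of well 3 of the well block (level with the block's top, 82 mm above the counter). Square well 17 x 17 mm, 70 mm deep; wells stand 44 mm apart along the steriliser's y; axes as the steriliser's.
- well4 (a point): Centre of the mouth of well 4 of the well block (level with the block's top, 82 mm above the counter). Square well 17 x 17 mm, 70 mm deep; wells stand 44 mm apart along the steriliser's y; axes as the steriliser's.
- cover_seat (a point): Point on the steriliser's axes, under the middle of the row of wells, at the height of the casing's top (70 mm above the counter): where the cover's origin is when the cover is properly on and square.
- switch (a joint): On-lever of the steriliser: 0 rad = off (leans 0.5 rad to the front, -x), 1.0 rad = on (leans 0.5 rad to the back, +x). Light; stays where it is left. 55 mm arm with a 26 mm black ball, turning about the steriliser's y axis 92 mm above the counter, on a housing 70 (x) x 50 (y) mm, top 95 mm above the counter.
- switch_tip (a point): Centre of the 26 mm ball at the end of the on-lever (moves with it; about 140 mm above the counter at either end).
- cover: Loose grey cover, an open-bottomed box 100 (x) x 232 (y) x 84 mm high, walls 3 mm, 0.3 kg. Origin: centre of its open lower edge. On top a black grip rib 14 (x) x 90 (y) mm, from 84 to 118 mm above the origin. Starts on the steriliser, where it sits on the casing round the well block with 7 to 8 mm play.
- rack: Fixed steel drying rack: a bar along its y, 165 mm above the counter, on two posts 340 mm apart, with five wire hooks (6 mm wire) 72 mm apart that point to its -x. Origin: under the middle of the bar, on the counter.
- hook0 (a point): Top of the wire at the lowest place of hook 0, 148 mm above the counter, 45 mm in front (-x) of the bar. The hook's upturned tip lies 19 mm further to the rack's -x and rises 12 mm above this point. Axes as the rack's.
- hook1 (a point): Top of the wire at the lowest place of hook 1, 148 mm above the counter, 45 mm in front (-x) of the bar. The hook's upturned tip lies 19 mm further to the rack's -x and rises 12 mm above this point. Axes as the rack's.
- hook2 (a point): Top of the wire at the lowest place of hook 2, 148 mm above the counter, 45 mm in front (-x) of the bar. The hook's upturned tip lies 19 mm further to the rack's -x and rises 12 mm above this point. Axes as the rack's.
- hook3 (a point): Top of the wire at the lowest place of hook 3, 148 mm above the counter, 45 mm in front (-x) of the bar. The hook's upturned tip lies 19 mm further to the rack's -x and rises 12 mm above this point. Axes as the rack's.
- hook4 (a point): Top of the wire at the lowest place of hook 4, 148 mm above the counter, 45 mm in front (-x) of the bar. The hook's upturned tip lies 19 mm further to the rack's -x and rises 12 mm above this point. Axes as the rack's.
- rasp0: Steel dental rasp, 140 mm, 70 g; None if absent. Origin: its foot (round end); +z up to its handle. Round shank 12 mm thick, 0 to 78 mm; flat handle 22 (y) x 8 (x) mm, 76 to 140 mm, with an eye along x (14 wide, from 82 to 110 mm). Starts hanging upright by the eye on hook 0, foot 38 mm above the counter; the handle's solid end (110 to 140 mm) is clear above the hook.
- rasp1: Steel dental rasp, 140 mm, 70 g; None if absent. Origin: its foot (round end); +z up to its handle. Round shank 12 mm thick, 0 to 78 mm; flat handle 22 (y) x 8 (x) mm, 76 to 140 mm, with an eye along x (14 wide, from 82 to 110 mm). Starts hanging upright by the eye on hook 1, foot 38 mm above the counter; the handle's solid end (110 to 140 mm) is clear above the hook.
- rasp2: Steel dental rasp, 140 mm, 70 g; None if absent. Origin: its foot (round end); +z up to its handle. Round shank 12 mm thick, 0 to 78 mm; flat handle 22 (y) x 8 (x) mm, 76 to 140 mm, with an eye along x (14 wide, from 82 to 110 mm). Starts hanging upright by the eye on hook 2, foot 38 mm above the counter; the handle's solid end (110 to 140 mm) is clear above the hook.
- rasp3: Steel dental rasp, 140 mm, 70 g; None if absent. Origin: its foot (round end); +z up to its handle. Round shank 12 mm thick, 0 to 78 mm; flat handle 22 (y) x 8 (x) mm, 76 to 140 mm, with an eye along x (14 wide, from 82 to 110 mm). Starts hanging upright by the eye on hook 3, foot 38 mm above the counter; the handle's solid end (110 to 140 mm) is clear above the hook.
- rasp4: Steel dental rasp, 140 mm, 70 g; None if absent. Origin: its foot (round end); +z up to its handle. Round shank 12 mm thick, 0 to 78 mm; flat handle 22 (y) x 8 (x) mm, 76 to 140 mm, with an eye along x (14 wide, from 82 to 110 mm). Starts hanging upright by the eye on hook 4, foot 38 mm above the counter; the handle's solid end (110 to 140 mm) is clear above the hook.
- dish: Bystander: small steel bowl, 110 mm across, 32 mm high. Origin: centre of its underside.
- jar: Bystander: glass jar, 80 mm across, 110 mm tall. Origin: centre of its underside.

How it is judged:
By the outcome, as a careful person would: the job done as asked, in the order asked, and still so for the second after the job is handed in, with the robot touching nothing.
Of rasp0, rasp1, rasp2, rasp3, rasp4 only 3 to 5 are there at a start; the rules pass over those that are not, and their reading is None.
At some moment in a run one of cover may be knocked a few centimetres aside while the robot is not near it.
It also fails if it takes over 210 s, if anything falls off the work surface, if the arm or the gripper's body presses on something with over 40 N, if the wrist force passes 120 N, or if a joint passes its speed limit or range.

## Working session

There is one attempt and no reset: what is moved stays moved. The work goes in short steps, Python scripts to look and compute and a tool call to move; the robot and the scene stay as the last step left them, time stands still between calls to the robot, and variables do not carry over. Pictures are saved under pics/ and viewed, at most 14 in all, crops included, and the job is handed in when it is done.

Besides the shell and the picture viewer there is one more tool, called after "Call:" as name(argument=value, ...), one argument or row to a line, values as JSON. drive_tool: Moves the arm, as the interface text tells. Its arguments: {"type":"object","properties":{"rows":{"type":"array"}},"required":["rows"]}

```bash
ls; mkdir -p pics; python3 - <<'E'
from cell import sensors, read_camera
import cv2,numpy as np
s=sensors.read_state(); print({k:np.round(v,3).tolist() for k,v in s.items()})
for n in("scene","top","wrist"):
    c=read_camera(n); cv2.imwrite(f"pics/{n}0.png",c["frame"]); print(n,np.round(c["K"],1).tolist(),np.round(c.get("extrinsics",c.get("mount")),4).tolist())
E
```

```text
pics
{'time': 0.0, 'joint_pos': [1.262, 0.481, 1.597, -0.0, 1.065, -0.047], 'joint_velocities': [-0.001, -0.001, 0.003, -0.0, 0.0, -0.0], 'joint_torque': [0.004, -95.063, -43.02, 0.0, 0.012, -0.0], 'eef_pos': [0.168, 0.627, 0.231], 'eef_rot': [-0.41, -3.115, 0.002], 'contact_force': [0.133, 0.389, -0.24], 'moment': [-0.055, 0.031, -0.037], 'grasp_force': 0.0, 'grip_width': 0.085}
scene [[423.5, 0.0, 322.3], [0.0, 423.5, 192.8], [0.0, 0.0, 1.0]] [[-0.7628, 0.4209, -0.4909, 1.013], [0.6464, 0.481, -0.5923, 0.6286], [-0.0132, -0.7691, -0.639, 0.7878], [0.0, 0.0, 0.0, 1.0]]
top [[419.4, 0.0, 308.9], [0.0, 419.4, 207.6], [0.0, 0.0, 1.0]] [[0.0267, -0.9855, 0.1673, 0.2675], [-0.9996, -0.0277, -0.0034, 0.0057], [0.008, -0.1671, -0.9859, 1.3177], [0.0, 0.0, 0.0, 1.0]]
wrist [[323.8, 0.0, 321.6], [0.0, 323.8, 199.9], [0.0, 0.0, 1.0]] [[-0.0007, -0.9532, -0.3024, 0.0778], [1.0, -0.001, 0.0009, -0.0002], [-0.0011, -0.3024, 0.9532, -0.1427], [0.0, 0.0, 0.0, 1.0]]
```

View pics/top0.png

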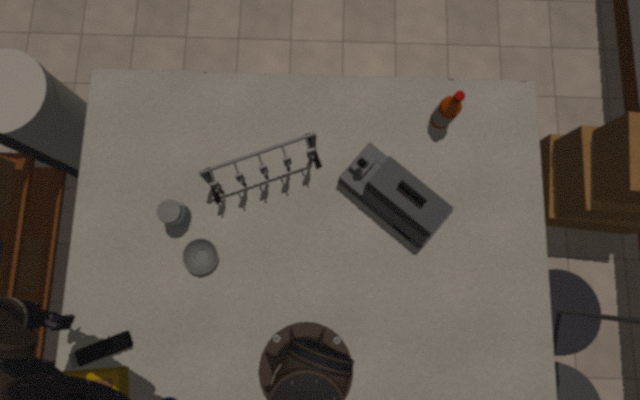

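View pics/scene0.png

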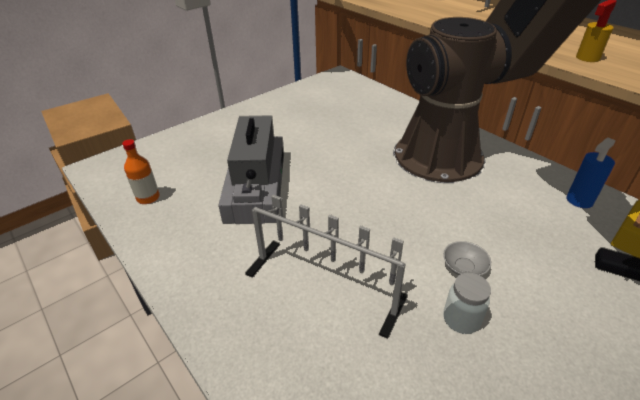

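The top view shows the rack with bar ends near (208,173) and (312,138), and the steriliser near (400,195) with its cover rib at (411,193). I'll enlarge both.

```bash
python3 - <<'E'
import cv2,numpy as np
t=cv2.imread("pics/top0.png"); s=cv2.imread("pics/scene0.png")
g=lambda im:np.clip(im.astype(float)*1.8,0,255).astype(np.uint8)
a=cv2.resize(g(t[120:260,190:460]),None,fx=2.96,fy=2.96,interpolation=3)[:, :800]
cv2.imwrite("pics/tc.png",a)
b=cv2.resize(g(s[100:345,215:415]),None,fx=2.4,fy=2.4,interpolation=3)
cv2.imwrite("pics/sc.png",b); print(a.shape,b.shape)
E
```

```text
(414, 799, 3) (588, 480, 3)
```

View pics/tc.png

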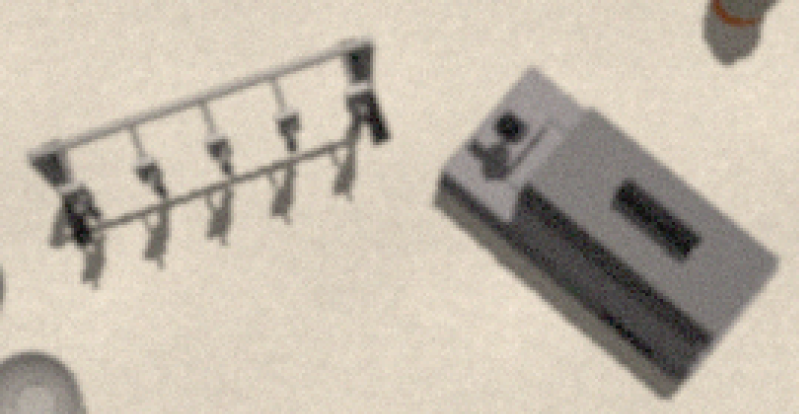

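View pics/sc.png

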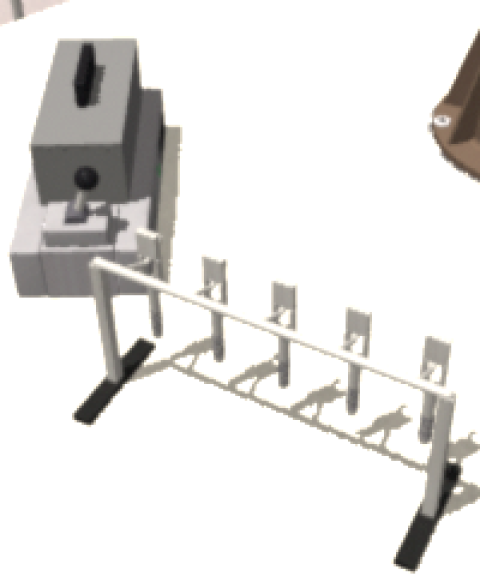

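All five hooks carry a rasp: in the scene crop the handle tops are at (148,233), (214,262), (284,288), (358,312) and (436,340). Next is a coarse pose fit from both cameras.

```bash
cat > h.py <<'E'
import numpy as np,cv2
from scipy.optimize import least_squares
from scipy.spatial.transform import Rotation as R
from cell import sensors, read_camera
def proj(P,K,E):
    q=(np.atleast_2d(P)-E[:3,3])@E[:3,:3]; return (q[:,:2]/q[:,2:])*[K[0,0],K[1,1]]+[K[0,2],K[1,2]]
def body(p,L):  # p=x,y,yaw ; L local pts
    c,s=np.cos(p[2]),np.sin(p[2]); L=np.atleast_2d(L).astype(float)
    return np.c_[p[0]+c*L[:,0]-s*L[:,1],p[1]+s*L[:,0]+c*L[:,1],L[:,2]]
def tool(s): 
    T=np.eye(4);T[:3,:3]=R.from_rotvec(s["eef_rot"]).as_matrix();T[:3,3]=s["eef_pos"];return T
def wrist(name=None):
    s=sensors.read_state(); c=read_camera("wrist")
    if name: cv2.imwrite(f"pics/{name}.png",c["frame"])
    return c["frame"],c["K"],tool(s)@c["mount"],s
def ray(uv,K,E,z):
    d=E[:3,:3]@[(uv[0]-K[0,2])/K[0,0],(uv[1]-K[1,2])/K[1,1],1]; o=E[:3,3]
    return o+d*(z-o[2])/d[2]
def fit(views,p0):  # views: list of (L,uv,K,E)
    f=lambda p:np.concatenate([(proj(body(p,L),K,E)-uv).ravel() for L,uv,K,E in views])
    r=least_squares(f,p0,loss="soft_l1"); return r.x,r.fun.reshape(-1,2)
E
python3 - <<'E'
from h import *
ct=read_camera("top");cs=read_camera("scene")
T=lambda a:np.array(a)/2.96+[190,120]; S=lambda a:np.array(a)/2.4+[215,100]
t=(ct["K"],ct["extrinsics"]);s=(cs["K"],cs["extrinsics"])
# cover (origin z .070), corners
c4=[[.05,.116,.154],[.05,-.116,.154],[-.05,-.116,.154],[-.05,.116,.154]]
r2=[[0,.045,.188],[0,-.045,.188]]
p,e=fit([(c4,T([[592,110],[778,262],[710,335],[525,190]]),*t),
 (c4,S([[33,145],[58,40],[137,40],[128,150]]),*s)],[.6,-.3,-.66]); print("cover",p.round(4),np.degrees(p[2]),e.round(1).tolist())
print("ster origin",body(p,[[0,.03,0]]))
hk=[[-.045,.072*k,.178] for k in(-2,-1,0,1,2)]
b=[[0,.17,.168],[0,-.17,.168]]
p,e=fit([(b,T([[48,152],[358,48]]),*t),(hk[1:4],T([[290,115],[220,143],[148,165]]),*t),
 (hk,S([[148,233],[214,262],[284,288],[358,312],[436,340]]),*s),(b,S([[445,400],[97,265]]),*s)],[.7,.2,.3]); print("rack",p.round(4),np.degrees(p[2]),e.round(1).tolist())
print(body(p,hk).round(3))
for n,uv in(("jar",(172,211)),("dish",(200,257))): print(n,ray(uv,*t,.05))
E
```

```text
cover [ 0.5102 -0.2815 -0.6691] -38.33708010407177 [[-2.1, -0.9], [-0.3, -1.3], [1.3, 1.1], [-1.1, -2.0], [0.3, -0.8], [0.3, -1.5], [0.5, -2.4], [-0.7, -4.1]]
ster origin [[ 0.52882576 -0.25798093  0.        ]]
rack [0.6215 0.1553 0.354 ] 20.28257406208674 [[-7.4, -1.8], [2.0, -3.4], [-2.7, -2.1], [-3.5, -3.7], [-3.8, -3.1], [-0.2, -1.0], [-0.2, -2.8], [-0.1, -2.8], [0.1, -1.3], [0.7, -0.6], [0.5, -2.0], [0.2, -2.9]]
[[0.629 0.005 0.178]
 [0.604 0.072 0.178]
 [0.579 0.14  0.178]
 [0.554 0.207 0.178]
 [0.529 0.275 0.178]]
jar [0.46046197 0.41894361 0.05      ]
dish [0.32330363 0.32386644 0.05      ]
```

```bash
cat >> h.py <<'E'
def pose(s=None):
    s=s or sensors.read_state(); T=tool(s); return np.r_[T[:3,3],np.degrees(np.arctan2(T[1,0],T[0,0]))]
def plan(*wps,n=None,start=None):
    """legs from current tool-down pose to waypoints (x,y,z,theta deg); prints rows (cm, deg)"""
    s=sensors.read_state();T=tool(s);print("now",pose(s).round(4),"tilt",np.degrees(np.arccos(-T[2,2])).round(2))
    c=pose(s) if start is None else np.array(start,float)
    for w in wps:
        w=np.array(w,float); d=w[:3]-c[:3]; a=(w[3]-c[3]+180)%360-180
        k=max(1,int(np.ceil(max(np.linalg.norm(d)/.055,abs(a)/10))))
        for i in range(k):
            th=np.radians(c[3]+a*i/k); q=d/k
            print(dict(x=round(100*(q[0]*np.cos(th)+q[1]*np.sin(th)),2),y=round(100*(q[0]*np.sin(th)-q[1]*np.cos(th)),2),z=round(-100*q[2],2),az=round(-a/k,1)))
        print("--"); c=w
E
python3 -c "
from h import *
plan((.575,.14,.33,20))"
```

```text
now [  0.1682   0.6277   0.231  165.0005] tilt 0.03
{'x': np.float64(-3.46), 'y': np.float64(-2.44), 'z': np.float64(-0.66), 'az': np.float64(9.7)}
{'x': np.float64(-3.82), 'y': np.float64(-1.82), 'z': np.float64(-0.66), 'az': np.float64(9.7)}
{'x': np.float64(-4.07), 'y': np.float64(-1.16), 'z': np.float64(-0.66), 'az': np.float64(9.7)}
{'x': np.float64(-4.21), 'y': np.float64(-0.45), 'z': np.float64(-0.66), 'az': np.float64(9.7)}
{'x': np.float64(-4.23), 'y': np.float64(0.26), 'z': np.float64(-0.66), 'az': np.float64(9.7)}
{'x': np.float64(-4.12), 'y': np.float64(0.96), 'z': np.float64(-0.66), 'az': np.float64(9.7)}
{'x': np.float64(-3.9), 'y': np.float64(1.64), 'z': np.float64(-0.66), 'az': np.float64(9.7)}
{'x': np.float64(-3.57), 'y': np.float64(2.28), 'z': np.float64(-0.66), 'az': np.float64(9.7)}
{'x': np.float64(-3.14), 'y': np.float64(2.84), 'z': np.float64(-0.66), 'az': np.float64(9.7)}
{'x': np.float64(-2.62), 'y': np.float64(3.33), 'z': np.float64(-0.66), 'az': np.float64(9.7)}
{'x': np.float64(-2.02), 'y': np.float64(3.72), 'z': np.float64(-0.66), 'az': np.float64(9.7)}
{'x': np.float64(-1.37), 'y': np.float64(4.01), 'z': np.float64(-0.66), 'az': np.float64(9.7)}
{'x': np.float64(-0.67), 'y': np.float64(4.18), 'z': np.float64(-0.66), 'az': np.float64(9.7)}
{'x': np.float64(0.04), 'y': np.float64(4.23), 'z': np.float64(-0.66), 'az': np.float64(9.7)}
{'x': np.float64(0.75), 'y': np.float64(4.17), 'z': np.float64(-0.66), 'az': np.float64(9.7)}
--
```

Call:
drive_tool(
  rows=[
    {"x": -3.5,"y": -2.4,"z": -2,"az": 9.7},
    {"x": -3.8,"y": -1.8,"z": -2,"az": 9.7},
    {"x": -4.1,"y": -1.2,"z": -2,"az": 9.7},
    {"x": -4.2,"y": -0.5,"z": -2,"az": 9.7},
    {"x": -4.2,"y": 0.3,"z": -2,"az": 9.7},
  ],
)

```text
$.rows[0]: bad value
```

Call:
drive_tool(
  rows=[
    {"x": -4.1,"y": 1,"az": 9.7},
    {"x": -3.9,"y": 1.6,"az": 9.7},
    {"x": -3.6,"y": 2.3,"az": 9.7},
    {"x": -3.1,"y": 2.8,"az": 9.7},
    {"x": -2.6,"y": 3.3,"az": 9.7},
  ],
)

```text
$.rows[0]: bad value
```

Call:
drive_tool(
  rows=[
    {"x": -2,"y": 3.7,"az": 9.7},
    {"x": -1.4,"y": 4,"az": 9.7},
    {"x": -0.7,"y": 4.2,"az": 9.7},
    {"y": 4.2,"az": 9.7},
    {"x": 0.8,"y": 4.2,"az": 9.7},
  ],
)

```text
$.rows[0]: bad value
```

```bash
python3 - <<'E'
from h import *
f,K,E,s=wrist("w1"); print(pose(s).round(4)); np.savez("w1.npz",K=K,E=E)
cv2.imwrite("pics/w1b.png",np.clip(f.astype(float)*1.6,0,255).astype(np.uint8))
E
```

```text
[  0.1682   0.6277   0.231  165.0005]
```

View pics/w1b.png

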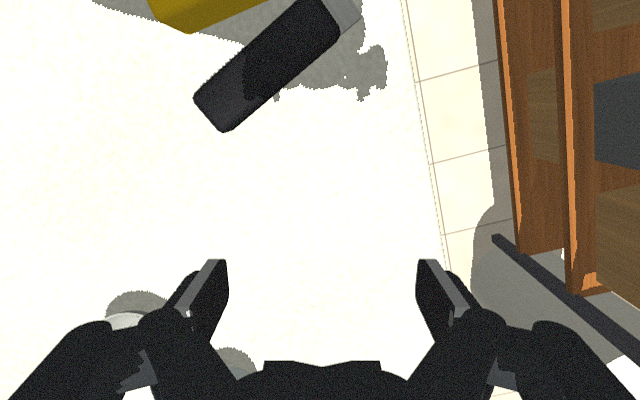

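The wrist view looks past the open fingers, with the tips at about (215,265) and (430,265), at the bare counter. The move was refused, so I'll give every key in each row.

Call:
drive_tool(
  rows=[
    {"x": -3.5,"y": -2.4,"z": -2,"ax": 0,"ay": 0,"az": 9.7,"grip": 8.5},
    {"x": -3.8,"y": -1.8,"z": -2,"ax": 0,"ay": 0,"az": 9.7,"grip": 8.5},
    {"x": -4.1,"y": -1.2,"z": -2,"ax": 0,"ay": 0,"az": 9.7,"grip": 8.5},
    {"x": -4.2,"y": -0.5,"z": -2,"ax": 0,"ay": 0,"az": 9.7,"grip": 8.5},
    {"x": -4.2,"y": 0.3,"z": -2,"ax": 0,"ay": 0,"az": 9.7,"grip": 8.5},
  ],
)

```text
time: 0.92
eef_pos: [0.3044, 0.4642, 0.332]
eef_rot: [1.66, 2.667, 0.0]
contact_force: [0.7, 1.4, -0.2]
grip_width: 0.0849
grasp_force: 0.0
```

Call:
drive_tool(
  rows=[
    {"x": -4.1,"y": 1,"z": 0,"ax": 0,"ay": 0,"az": 9.7,"grip": 8.5},
    {"x": -3.9,"y": 1.6,"z": 0,"ax": 0,"ay": 0,"az": 9.7,"grip": 8.5},
    {"x": -3.6,"y": 2.3,"z": 0,"ax": 0,"ay": 0,"az": 9.7,"grip": 8.5},
    {"x": -3.1,"y": 2.8,"z": 0,"ax": 0,"ay": 0,"az": 9.7,"grip": 8.5},
    {"x": -2.6,"y": 3.3,"z": 0,"ax": 0,"ay": 0,"az": 9.7,"grip": 8.5},
  ],
)

```text
time: 1.55
eef_pos: [0.4389, 0.3018, 0.3314]
eef_rot: [-2.609, -1.75, -0.0]
contact_force: [0.3, 0.8, 0.2]
grip_width: 0.0848
grasp_force: 0.0
```

Call:
drive_tool(
  rows=[
    {"x": -2,"y": 3.7,"z": 0,"ax": 0,"ay": 0,"az": 9.7,"grip": 8.5},
    {"x": -1.4,"y": 4,"z": 0,"ax": 0,"ay": 0,"az": 9.7,"grip": 8.5},
    {"x": -0.7,"y": 4.2,"z": 0,"ax": 0,"ay": 0,"az": 9.7,"grip": 8.5},
    {"x": 0,"y": 4.2,"z": 0,"ax": 0,"ay": 0,"az": 9.7,"grip": 8.5},
    {"x": 0.8,"y": 4.2,"z": 0,"ax": 0,"ay": 0,"az": 9.7,"grip": 8.5},
  ],
)

```text
time: 2.17
eef_pos: [0.5731, 0.1379, 0.3314]
eef_rot: [-3.098, -0.523, -0.0]
contact_force: [-0.1, 0.2, -0.9]
grip_width: 0.085
grasp_force: 0.0
```

```bash
python3 - <<'E'
from h import *
f,K,E,s=wrist("w2"); print(pose(s).round(4)); np.savez("w2.npz",K=K,E=E)
cv2.imwrite("pics/w2b.png",cv2.resize(f,(800,500),interpolation=3))
E
```

```text
[ 0.5731  0.1379  0.3314 19.175 ]
```

View pics/w2b.png

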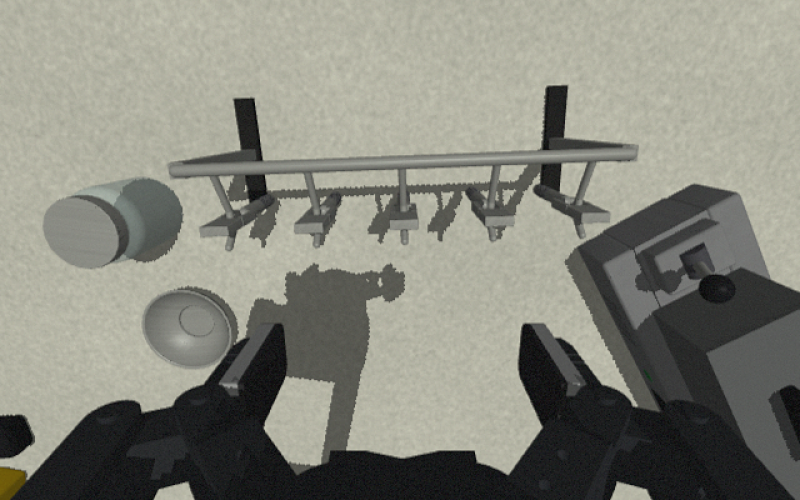

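The wrist view shows the rack bar from (172,169) to (635,152) in the 800x500 picture. The five handle tops are near (222,230), (317,225), (405,222), (495,220) and (588,217). I'll magnify each one.

```bash
python3 - <<'E'
import cv2,numpy as np
f=cv2.imread("pics/w2.png"); o=[]
for u,v in((178,182),(254,179),(324,175),(396,173),(470,172),(324,135)):
    c=cv2.resize(f[v-22:v+22,u-22:u+22],None,fx=6,fy=6,interpolation=cv2.INTER_CUBIC)
    for k in range(0,44,10): cv2.line(c,(6*k,0),(6*k,5),(0,0,255),1);cv2.line(c,(0,6*k),(5,6*k),(0,0,255),1)
    o.append(c)
cv2.imwrite("pics/w2c.png",np.vstack([np.hstack(o[:3]),np.hstack(o[3:])]))
E
```

```text
(no output)
```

View pics/w2c.png

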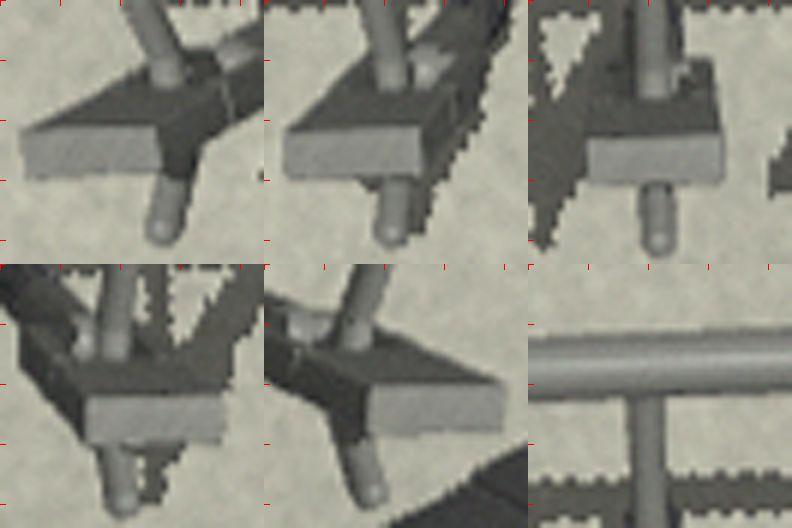

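Each handle's top face is clear: centres in the tiles are (93,153), (89,154), (127,159), (154,154) and (172,144). I'll fit the rack to them.

```bash
python3 - <<'E'
from h import *
d=np.load("w2.npz");K,E=d["K"],d["E"]
a=[(178,182),(254,179),(324,175),(396,173),(470,172)];b=[(93,153),(89,154),(127,159),(154.,154),(172.5,144)]
uv=np.array(a)-22+(np.array(b)+.5)/6-.5
P=np.array([ray(q,K,E,.178) for q in uv]);print(P.round(4),np.linalg.norm(np.diff(P,axis=0),axis=1).round(4))
hk=[[-.045,.072*k,.178] for k in(2,1,0,-1,-2)]
p,e=fit([(hk,uv,K,E)],[.62,.155,.354]);print("rack",p.round(4),np.degrees(p[2]).round(2),e.round(2).tolist())
print(body(p,hk).round(4))
bar=[[0,.17,.17],[0,-.17,.17]];print(proj(body(p,bar),K,E)*1.25)
plan((.50,-.25,.36,51.7))
E
```

```text
[[0.5242 0.2721 0.178 ]
 [0.5502 0.2055 0.178 ]
 [0.5767 0.1385 0.178 ]
 [0.6028 0.0717 0.178 ]
 [0.6288 0.0047 0.178 ]] [0.0715 0.0721 0.0717 0.0719]
rack [0.6184 0.1549 0.3733] 21.39 [[-0.52, -0.01], [-0.02, -0.05], [-0.06, 0.21], [0.2, 0.13], [0.35, -0.14]]
[[0.524  0.2726 0.178 ]
 [0.5503 0.2055 0.178 ]
 [0.5765 0.1385 0.178 ]
 [0.6028 0.0715 0.178 ]
 [0.629  0.0044 0.178 ]]
[[172.33779349 171.34447972]
 [633.04767498 152.92255091]]
now [ 0.576   0.1344  0.3312 18.5707] tilt 0.13
{'x': np.float64(-2.43), 'y': np.float64(4.25), 'z': np.float64(-0.36), 'az': np.float64(-4.1)}
{'x': np.float64(-2.73), 'y': np.float64(4.07), 'z': np.float64(-0.36), 'az': np.float64(-4.1)}
{'x': np.float64(-3.02), 'y': np.float64(3.86), 'z': np.float64(-0.36), 'az': np.float64(-4.1)}
{'x': np.float64(-3.29), 'y': np.float64(3.63), 'z': np.float64(-0.36), 'az': np.float64(-4.1)}
{'x': np.float64(-3.54), 'y': np.float64(3.38), 'z': np.float64(-0.36), 'az': np.float64(-4.1)}
{'x': np.float64(-3.78), 'y': np.float64(3.12), 'z': np.float64(-0.36), 'az': np.float64(-4.1)}
{'x': np.float64(-3.99), 'y': np.float64(2.84), 'z': np.float64(-0.36), 'az': np.float64(-4.1)}
{'x': np.float64(-4.19), 'y': np.float64(2.54), 'z': np.float64(-0.36), 'az': np.float64(-4.1)}
--
```

Call:
drive_tool(
  rows=[
    {"x": -2.4,"y": 4.3,"z": -0.4,"ax": 0,"ay": 0,"az": -4.1,"grip": 8.5},
    {"x": -2.7,"y": 4.1,"z": -0.4,"ax": 0,"ay": 0,"az": -4.1,"grip": 8.5},
    {"x": -3.0,"y": 3.9,"z": -0.4,"ax": 0,"ay": 0,"az": -4.1,"grip": 8.5},
    {"x": -3.3,"y": 3.6,"z": -0.4,"ax": 0,"ay": 0,"az": -4.1,"grip": 8.5},
    {"x": -3.5,"y": 3.4,"z": -0.4,"ax": 0,"ay": 0,"az": -4.1,"grip": 8.5},
  ],
)

```text
time: 2.85
eef_pos: [0.5293, -0.1038, 0.3516]
eef_rot: [2.951, 1.078, 0.0]
contact_force: [0.8, 0.1, 0.5]
grip_width: 0.085
grasp_force: 0.0
```

Call:
drive_tool(
  rows=[
    {"x": -3.8,"y": 3.1,"z": -0.4,"ax": 0,"ay": 0,"az": -4.1,"grip": 8.5},
    {"x": -4.0,"y": 2.8,"z": -0.4,"ax": 0,"ay": 0,"az": -4.1,"grip": 8.5},
    {"x": -4.2,"y": 2.5,"z": -0.4,"ax": 0,"ay": 0,"az": -4.1,"grip": 8.5},
    {"x": 0,"y": 0,"z": 0,"ax": 0,"ay": 0,"az": 0,"grip": 8.5},
    {"x": 0,"y": 0,"z": 0,"ax": 0,"ay": 0,"az": 0,"grip": 8.5},
  ],
)

```text
time: 3.48
eef_pos: [0.5019, -0.2462, 0.3631]
eef_rot: [-2.82, -1.383, -0.0]
contact_force: [0.3, 0.1, -1.2]
grip_width: 0.0852
grasp_force: 0.0
```

```bash
python3 - <<'E'
from h import *
f,K,E,s=wrist("w3"); print(pose(s).round(4)); np.savez("w3.npz",K=K,E=E)
cv2.imwrite("pics/w3b.png",cv2.resize(f,(800,500),interpolation=3))
E
```

```text
[ 0.5019 -0.2462  0.3631 52.2316]
```

View pics/w3b.png

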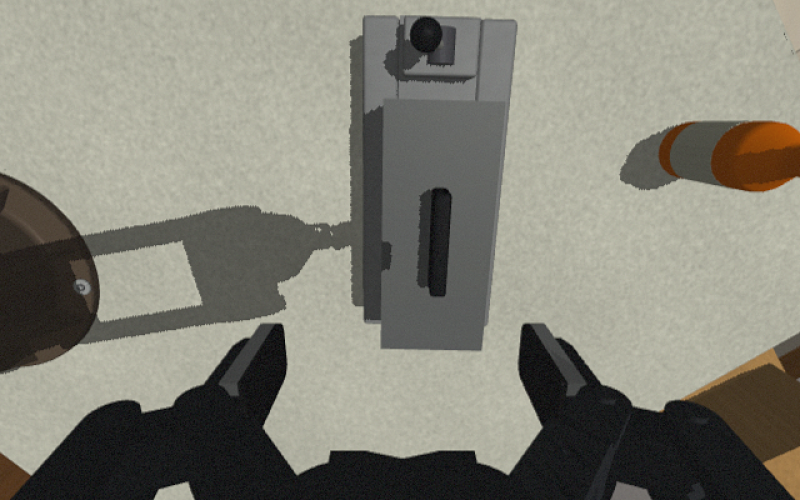

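The cover's top corners are at (384,99), (505,101), (482,350) and (381,348). The rib top runs from (441,190) to (438,296), and the casing's top corners are at (364,15), (517,20), (365,323) and (487,325).

```bash
python3 - <<'E'
from h import *
d=np.load("w3.npz");K,E=d["K"],d["E"]
c4=[[-.05,.116,.154],[.05,.116,.154],[.05,-.116,.154],[-.05,-.116,.154]]
r4=[[-.007,.045,.188],[.007,.045,.188],[.007,-.045,.188],[-.007,-.045,.188]]
W=lambda a:np.array(a)/1.25
p,e=fit([(c4,W([[384,99],[505,101],[482,350],[381,348]]),K,E),(r4,W([[432,189],[452,189],[446,297],[429,297]]),K,E)],[.51,-.28,-.669])
print("cover",p.round(4),np.degrees(p[2]).round(2),(e*1.25).round(1).tolist())
k4=[[-.075,.165,.07],[.075,.165,.07],[-.075,-.165,.07]]
q,e=fit([(k4,W([[363,15],[517,20],[364,323]]),K,E)],[.52,-.26,-.669])
print("ster",q.round(4),np.degrees(q[2]).round(2),(e*1.25).round(1).tolist(), "seat",body(q,[[0,-.03,0]]))
th=90+np.degrees(p[2]); print("theta",th)
plan((p[0],p[1],.25,th),(p[0],p[1],.16,th))
E
```

```text
cover [ 0.5136 -0.2814 -0.6822] -39.09 [[-1.5, -2.0], [0.0, -1.1], [-0.2, -0.2], [-0.4, -0.2], [2.3, 2.9], [0.1, 3.3], [-0.2, 0.2], [0.4, -0.2]]
ster [ 0.5319 -0.2599 -0.6847] -39.23 [[-0.8, -0.0], [2.0, -0.6], [-0.5, 2.2]] seat [[ 0.51293406 -0.28316816  0.        ]]
theta 50.91497171549644
now [ 0.5021 -0.2457  0.3632 52.2883] tilt 0.03
{'x': np.float64(-0.71), 'y': np.float64(1.03), 'z': np.float64(3.77), 'az': np.float64(0.5)}
{'x': np.float64(-0.7), 'y': np.float64(1.04), 'z': np.float64(3.77), 'az': np.float64(0.5)}
{'x': np.float64(-0.69), 'y': np.float64(1.04), 'z': np.float64(3.77), 'az': np.float64(0.5)}
--
{'x': np.float64(0.0), 'y': np.float64(0.0), 'z': np.float64(4.5), 'az': np.float64(-0.0)}
{'x': np.float64(0.0), 'y': np.float64(0.0), 'z': np.float64(4.5), 'az': np.float64(-0.0)}
--
```

Call:
drive_tool(
  rows=[
    {"x": -0.7,"y": 1.0,"z": 4,"ax": 0,"ay": 0,"az": 0.5,"grip": 6},
    {"x": -0.7,"y": 1.1,"z": 4,"ax": 0,"ay": 0,"az": 0.5,"grip": 6},
    {"x": -0.7,"y": 1.0,"z": 4,"ax": 0,"ay": 0,"az": 0.4,"grip": 6},
    {"x": 0,"y": 0,"z": 4.5,"ax": 0,"ay": 0,"az": 0,"grip": 6},
    {"x": 0,"y": 0,"z": 2,"ax": 0,"ay": 0,"az": 0,"grip": 6},
  ],
)

```text
time: 4.15
eef_pos: [0.5128, -0.2802, 0.1758]
eef_rot: [-2.833, -1.35, 0.003]
contact_force: [0.2, 0.9, -0.3]
grip_width: 0.06
grasp_force: 0.0
```

Call:
drive_tool(
  rows=[
    {"x": 0,"y": 0,"z": 2,"ax": 0,"ay": 0,"az": 0,"grip": 6},
    {"x": 0,"y": 0,"z": 0,"ax": 0,"ay": 0,"az": 0,"grip": 6},
    {"x": 0,"y": 0,"z": 0,"ax": 0,"ay": 0,"az": 0,"grip": 0.8},
    {"x": 0,"y": 0,"z": 0,"ax": 0,"ay": 0,"az": 0,"grip": 0.8},
    {"x": 0,"y": 0,"z": 0,"ax": 0,"ay": 0,"az": 0,"grip": 0.8},
  ],
)

```text
time: 4.78
eef_pos: [0.5137, -0.2821, 0.1593]
eef_rot: [2.836, 1.35, 0.001]
contact_force: [-1.0, 2.9, 6.1]
grip_width: 0.0135
grasp_force: 58.7
```

Call:
drive_tool(
  rows=[
    {"x": 0,"y": 0,"z": 0,"ax": 0,"ay": 0,"az": 0,"grip": 0.8},
    {"x": 0,"y": 0,"z": 0,"ax": 0,"ay": 0,"az": 0,"grip": 0.8},
    {"x": 0,"y": 0,"z": 0,"ax": 0,"ay": 0,"az": 0,"grip": 0.8},
    {"x": 0,"y": 0,"z": 0,"ax": 0,"ay": 0,"az": 0,"grip": 0.8},
    {"x": 0,"y": 0,"z": 0,"ax": 0,"ay": 0,"az": 0,"grip": 0.8},
  ],
)

```text
time: 5.4
eef_pos: [0.5137, -0.2821, 0.1593]
eef_rot: [2.836, 1.349, 0.001]
contact_force: [-0.9, 3.3, 7.5]
grip_width: 0.0132
grasp_force: 59.1
```

```bash
python3 -c "
from h import *
print(pose().round(4),sensors.read_state()['joint_pos'])"
```

```text
[ 0.5137 -0.2821  0.1593 50.886 ] [-5.54084869e-01  4.73208701e-01  1.81807177e+00  4.01562102e-04
  8.49346719e-01  1.28317913e-01]
```

Call:
drive_tool(
  rows=[
    {"x": 0,"y": 0,"z": -1,"ax": 0,"ay": 0,"az": 0,"grip": 0.8},
    {"x": 0,"y": 0,"z": -3,"ax": 0,"ay": 0,"az": 0,"grip": 0.8},
    {"x": 0,"y": 0,"z": -3,"ax": 0,"ay": 0,"az": 0,"grip": 0.8},
    {"x": -2,"y": 0,"z": -1,"ax": 0,"ay": 0,"az": 0,"grip": 0.8},
    {"x": -4,"y": 0,"z": 0,"ax": 0,"ay": 0,"az": 0,"grip": 0.8},
  ],
)

```text
time: 6.02
eef_pos: [0.4755, -0.3293, 0.2393]
eef_rot: [2.834, 1.352, 0.001]
contact_force: [0.2, -0.3, -3.9]
grip_width: 0.0125
grasp_force: 58.9
```

Call:
drive_tool(
  rows=[
    {"x": -5,"y": 0,"z": 0,"ax": 0,"ay": 0,"az": 0,"grip": 0.8},
    {"x": -5,"y": 0,"z": 0,"ax": 0,"ay": 0,"az": 0,"grip": 0.8},
    {"x": -5,"y": 0,"z": 0,"ax": 0,"ay": 0,"az": 0,"grip": 0.8},
    {"x": -5,"y": 0,"z": 0,"ax": 0,"ay": 0,"az": 0,"grip": 0.8},
    {"x": -3,"y": 0,"z": 0,"ax": 0,"ay": 0,"az": 0,"grip": 0.8},
  ],
)

```text
time: 6.65
eef_pos: [0.3277, -0.509, 0.2379]
eef_rot: [-2.837, -1.347, 0.001]
contact_force: [-0.2, 0.2, -3.2]
grip_width: 0.0132
grasp_force: 58.8
```

Call:
drive_tool(
  rows=[
    {"x": -2,"y": 0,"z": 1,"ax": 0,"ay": 0,"az": 0,"grip": 0.8},
    {"x": 0,"y": 0,"z": 4,"ax": 0,"ay": 0,"az": 0,"grip": 0.8},
    {"x": 0,"y": 0,"z": 4,"ax": 0,"ay": 0,"az": 0,"grip": 0.8},
    {"x": 0,"y": 0,"z": 3,"ax": 0,"ay": 0,"az": 0,"grip": 0.8},
    {"x": 0,"y": 0,"z": 0,"ax": 0,"ay": 0,"az": 0,"grip": 0.8},
  ],
)

```text
time: 7.28
eef_pos: [0.3168, -0.5208, 0.1156]
eef_rot: [-2.832, -1.348, 0.0]
contact_force: [-0.6, 0.4, -3.0]
grip_width: 0.0132
grasp_force: 59.1
```

```bash
python3 -c "
from h import *
print(pose().round(4),sensors.read_state()['contact_force'],sensors.read_state()['grip_width'])"
```

```text
[ 0.3168 -0.5208  0.1156 50.9153] [-0.56103806  0.41235819 -2.97093251] 0.013202109225409724
```

Call:
drive_tool(
  rows=[
    {"x": 0,"y": 0,"z": 1.5,"ax": 0,"ay": 0,"az": 0,"grip": 0.8},
    {"x": 0,"y": 0,"z": 0.9,"ax": 0,"ay": 0,"az": 0,"grip": 0.8},
    {"x": 0,"y": 0,"z": 0.2,"ax": 0,"ay": 0,"az": 0,"grip": 0.8},
    {"x": 0,"y": 0,"z": 0,"ax": 0,"ay": 0,"az": 0,"grip": 0.8},
    {"x": 0,"y": 0,"z": 0,"ax": 0,"ay": 0,"az": 0,"grip": 0.8},
  ],
)

```text
time: 7.9
eef_pos: [0.3181, -0.523, 0.0928]
eef_rot: [2.836, 1.35, 0.0]
contact_force: [0.0, -0.0, -4.2]
grip_width: 0.0131
grasp_force: 59.0
```

Call:
drive_tool(
  rows=[
    {"x": 0,"y": 0,"z": 0.2,"ax": 0,"ay": 0,"az": 0,"grip": 0.8},
    {"x": 0,"y": 0,"z": 0.2,"ax": 0,"ay": 0,"az": 0,"grip": 0.8},
    {"x": 0,"y": 0,"z": 0,"ax": 0,"ay": 0,"az": 0,"grip": 0.8},
    {"x": 0,"y": 0,"z": 0,"ax": 0,"ay": 0,"az": 0,"grip": 0.8},
    {"x": 0,"y": 0,"z": 0,"ax": 0,"ay": 0,"az": 0,"grip": 0.8},
  ],
)

```text
time: 8.52
eef_pos: [0.3179, -0.5228, 0.0892]
eef_rot: [2.836, 1.35, -0.0]
contact_force: [-2.8, 4.1, 13.4]
grip_width: 0.0133
grasp_force: 61.7
```

Call:
drive_tool(
  rows=[
    {"x": 0,"y": 0,"z": 0,"ax": 0,"ay": 0,"az": 0,"grip": 4},
    {"x": 0,"y": 0,"z": 0,"ax": 0,"ay": 0,"az": 0,"grip": 4},
    {"x": 0,"y": 0,"z": -3,"ax": 0,"ay": 0,"az": 0,"grip": 4},
    {"x": 0,"y": 0,"z": -5,"ax": 0,"ay": 0,"az": 0,"grip": 4},
    {"x": 0,"y": 0,"z": -5,"ax": 0,"ay": 0,"az": 0,"grip": 4},
  ],
)

```text
time: 9.15
eef_pos: [0.3178, -0.5225, 0.2194]
eef_rot: [-2.836, -1.35, 0.0]
contact_force: [0.9, -1.1, -0.1]
grip_width: 0.0399
grasp_force: 0.0
```

Call:
drive_tool(
  rows=[
    {"x": 5,"y": 0,"z": -2,"ax": 0,"ay": 0,"az": 0,"grip": 4},
    {"x": 5,"y": 0,"z": -2,"ax": 0,"ay": 0,"az": 0,"grip": 4},
    {"x": 5,"y": 0,"z": -1,"ax": 0,"ay": 0,"az": 0,"grip": 4},
    {"x": 5,"y": 0,"z": 0,"ax": 0,"ay": 0,"az": 0,"grip": 4},
    {"x": 5,"y": 0,"z": 0,"ax": 0,"ay": 0,"az": 0,"grip": 4},
  ],
)

```text
time: 9.78
eef_pos: [0.4766, -0.3274, 0.2685]
eef_rot: [2.836, 1.35, 0.0]
contact_force: [1.2, 0.3, -0.1]
grip_width: 0.0401
grasp_force: 0.0
```

Call:
drive_tool(
  rows=[
    {"x": 2,"y": 0,"z": 0,"ax": 0,"ay": 0,"az": 0,"grip": 4},
    {"x": 0,"y": 0,"z": 0,"ax": 0,"ay": 0,"az": 0,"grip": 4},
    {"x": 0,"y": 0,"z": 0,"ax": 0,"ay": 0,"az": 0,"grip": 4},
    {"x": 0,"y": 0,"z": 0,"ax": 0,"ay": 0,"az": 0,"grip": 4},
    {"x": 0,"y": 0,"z": 0,"ax": 0,"ay": 0,"az": 0,"grip": 4},
  ],
)

```text
time: 10.4
eef_pos: [0.4877, -0.3139, 0.2683]
eef_rot: [2.838, 1.348, -0.0]
contact_force: [-0.2, -0.2, 0.2]
grip_width: 0.0398
grasp_force: 0.0
```

```bash
python3 - <<'E'
from h import *
f,K,E,s=wrist("w4"); print(pose(s).round(4)); np.savez("w4.npz",K=K,E=E)
q=[.5319,-.2599,-.6847]; w=[[0,-.03+.044*k,.082] for k in(-2,-1,0,1,2)]
uv=proj(body(q,w),K,E); print(uv.round(1).tolist())
v0=int(uv[:,1].min())-25; u0=int(uv[:,0].mean())-60; c=f[max(v0,0):v0+190,u0:u0+120]; print(u0,max(v0,0),c.shape)
cv2.imwrite("pics/w4c.png",cv2.resize(c,None,fx=3.1,fy=3.1,interpolation=cv2.INTER_CUBIC))
E
```

```text
[ 0.4877 -0.3139  0.2683 50.8299]
[[322.2, 218.5], [322.2, 179.0], [322.3, 136.4], [322.3, 90.1], [322.4, 39.7]]
262 14 (190, 120, 3)
```

View pics/w4c.png

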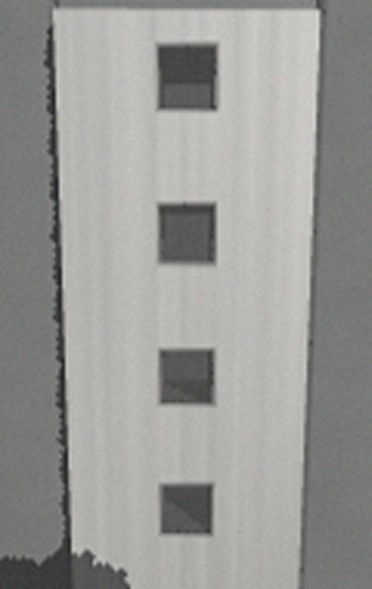

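The block shows wells 4 to 1 with centres at crop (187,76), (187,233), (187,376) and (187,509); well 0 lies below the crop. I'll fit their corners.

```bash
python3 - <<'E'
from h import *
d=np.load("w4.npz");K,E=d["K"],d["E"]
L=[];U=[]
for k,(x0,x1,y0,y1) in zip((4,3,2,1),((158,217,43,110),(158,216,203,265),(159,215,348,405),(160,213,484,535))):
    yc=-.03+.044*(k-2)
    for sx,x in((-1,x0),(1,x1)):
        for sy,y in((1,y0),(-1,y1)):
            L.append([sx*.0085,yc+sy*.0085,.082]);U.append([262+(x+.5)/3.1-.5,14+(y+.5)/3.1-.5])
q,e=fit([(L,np.array(U),K,E)],[.5319,-.2599,-.6847]);print("ster",q.round(4),np.degrees(q[2]).round(2),np.abs(e).max(0))
print("wells",body(q,[[0,-.03+.044*k,.082] for k in(-2,-1,0,1,2)]).round(4).tolist())
# rack hook 4(y-) .629,.0044 ; tool closing along rack y: theta=yaw
plan((.629,.0044,.25,21.4),(.629,.0044,.146,21.4))
E
```

```text
ster [ 0.5323 -0.2589 -0.6861] -39.31 [0.68880784 0.93366924]
wells [[0.4576, -0.3502, 0.082], [0.4854, -0.3162, 0.082], [0.5133, -0.2821, 0.082], [0.5412, -0.2481, 0.082], [0.5691, -0.214, 0.082]]
now [ 0.4878 -0.3138  0.2683 50.8425] tilt 0.0
{'x': np.float64(4.8), 'y': np.float64(-1.31), 'z': np.float64(0.26), 'az': np.float64(4.2)}
{'x': np.float64(4.69), 'y': np.float64(-1.65), 'z': np.float64(0.26), 'az': np.float64(4.2)}
{'x': np.float64(4.56), 'y': np.float64(-1.99), 'z': np.float64(0.26), 'az': np.float64(4.2)}
{'x': np.float64(4.4), 'y': np.float64(-2.32), 'z': np.float64(0.26), 'az': np.float64(4.2)}
{'x': np.float64(4.22), 'y': np.float64(-2.64), 'z': np.float64(0.26), 'az': np.float64(4.2)}
{'x': np.float64(4.01), 'y': np.float64(-2.94), 'z': np.float64(0.26), 'az': np.float64(4.2)}
{'x': np.float64(3.78), 'y': np.float64(-3.23), 'z': np.float64(0.26), 'az': np.float64(4.2)}
--
{'x': np.float64(0.0), 'y': np.float64(0.0), 'z': np.float64(5.2), 'az': np.float64(-0.0)}
{'x': np.float64(0.0), 'y': np.float64(0.0), 'z': np.float64(5.2), 'az': np.float64(-0.0)}
--
```

Call:
drive_tool(
  rows=[
    {"x": 4.8,"y": -1.3,"z": 0,"ax": 0,"ay": 0,"az": 4.2,"grip": 5},
    {"x": 4.7,"y": -1.7,"z": 0,"ax": 0,"ay": 0,"az": 4.2,"grip": 5},
    {"x": 4.6,"y": -2.0,"z": 0,"ax": 0,"ay": 0,"az": 4.2,"grip": 5},
    {"x": 4.4,"y": -2.3,"z": 0,"ax": 0,"ay": 0,"az": 4.2,"grip": 5},
    {"x": 4.2,"y": -2.6,"z": 0,"ax": 0,"ay": 0,"az": 4.2,"grip": 5},
  ],
)

```text
time: 11.08
eef_pos: [0.5896, -0.0845, 0.2684]
eef_rot: [3.036, 0.806, 0.0]
contact_force: [1.2, -0.3, -0.4]
grip_width: 0.0503
grasp_force: 0.0
```

Call:
drive_tool(
  rows=[
    {"x": 4.0,"y": -2.9,"z": 0,"ax": 0,"ay": 0,"az": 4.2,"grip": 5},
    {"x": 3.8,"y": -3.2,"z": 0,"ax": 0,"ay": 0,"az": 4.2,"grip": 5},
    {"x": 0,"y": 0,"z": 0,"ax": 0,"ay": 0,"az": 0,"grip": 5},
    {"x": 0,"y": 0,"z": 0,"ax": 0,"ay": 0,"az": 0,"grip": 5},
    {"x": 0,"y": 0,"z": 0,"ax": 0,"ay": 0,"az": 0,"grip": 5},
  ],
)

```text
time: 11.7
eef_pos: [0.6293, 0.0036, 0.2683]
eef_rot: [3.087, 0.585, -0.0]
contact_force: [-1.2, 0.2, -0.1]
grip_width: 0.0501
grasp_force: 0.0
```

```bash
python3 -c "
from h import *
plan((.629,.0044,.146,21.4))"
```

```text
now [6.29300e-01 3.60000e-03 2.68300e-01 2.14504e+01] tilt 0.02
{'x': np.float64(-0.0), 'y': np.float64(-0.03), 'z': np.float64(4.08), 'az': np.float64(0.0)}
{'x': np.float64(-0.0), 'y': np.float64(-0.03), 'z': np.float64(4.08), 'az': np.float64(0.0)}
{'x': np.float64(-0.0), 'y': np.float64(-0.03), 'z': np.float64(4.08), 'az': np.float64(0.0)}
--
```

Call:
drive_tool(
  rows=[
    {"x": 0,"y": 0,"z": 4,"ax": 0,"ay": 0,"az": 0,"grip": 5},
    {"x": 0,"y": 0,"z": 4,"ax": 0,"ay": 0,"az": 0,"grip": 5},
    {"x": 0,"y": 0,"z": 3.2,"ax": 0,"ay": 0,"az": 0,"grip": 5},
    {"x": 0,"y": 0,"z": 1,"ax": 0,"ay": 0,"az": 0,"grip": 5},
    {"x": 0,"y": 0,"z": 0,"ax": 0,"ay": 0,"az": 0,"grip": 5},
  ],
)

```text
time: 12.32
eef_pos: [0.6297, 0.0041, 0.1465]
eef_rot: [-3.087, -0.585, 0.001]
contact_force: [-0.5, 0.2, -0.7]
grip_width: 0.0504
grasp_force: 0.0
```

Call:
drive_tool(
  rows=[
    {"x": 0,"y": 0,"z": 0,"ax": 0,"ay": 0,"az": 0,"grip": 3},
    {"x": 0,"y": 0,"z": 0,"ax": 0,"ay": 0,"az": 0,"grip": 1.6},
    {"x": 0,"y": 0,"z": 0,"ax": 0,"ay": 0,"az": 0,"grip": 1.6},
    {"x": 0,"y": 0,"z": 0,"ax": 0,"ay": 0,"az": 0,"grip": 1.6},
    {"x": 0,"y": 0,"z": 0,"ax": 0,"ay": 0,"az": 0,"grip": 1.6},
  ],
)

```text
time: 12.95
eef_pos: [0.6305, 0.0048, 0.1476]
eef_rot: [3.086, 0.586, 0.003]
contact_force: [-1.1, 0.0, 8.6]
grip_width: 0.0205
grasp_force: 58.4
```

Call:
drive_tool(
  rows=[
    {"x": 0,"y": 0,"z": -0.8,"ax": 0,"ay": 0,"az": 0,"grip": 1.6},
    {"x": 0,"y": 0,"z": -0.8,"ax": 0,"ay": 0,"az": 0,"grip": 1.6},
    {"x": 0,"y": 0,"z": 0,"ax": 0,"ay": 0,"az": 0,"grip": 1.6},
    {"x": -1,"y": 0,"z": 0,"ax": 0,"ay": 0,"az": 0,"grip": 1.6},
    {"x": -1,"y": 0,"z": 0,"ax": 0,"ay": 0,"az": 0,"grip": 1.6},
  ],
)

```text
time: 13.58
eef_pos: [0.61, -0.0028, 0.1619]
eef_rot: [-3.086, -0.586, 0.001]
contact_force: [-0.8, -1.1, -1.5]
grip_width: 0.0208
grasp_force: 58.6
```

Call:
drive_tool(
  rows=[
    {"x": -1,"y": 0,"z": 0,"ax": 0,"ay": 0,"az": 0,"grip": 1.6},
    {"x": -1,"y": 0,"z": 0,"ax": 0,"ay": 0,"az": 0,"grip": 1.6},
    {"x": -1,"y": 0,"z": 0,"ax": 0,"ay": 0,"az": 0,"grip": 1.6},
    {"x": 0,"y": 0,"z": 0,"ax": 0,"ay": 0,"az": 0,"grip": 1.6},
    {"x": 0,"y": 0,"z": 0,"ax": 0,"ay": 0,"az": 0,"grip": 1.6},
  ],
)

```text
time: 14.2
eef_pos: [0.5835, -0.0136, 0.1624]
eef_rot: [3.086, 0.586, 0.001]
contact_force: [-0.3, 0.5, -0.6]
grip_width: 0.0211
grasp_force: 58.6
```

```bash
python3 - <<'E'
from h import *
f,K,E,s=wrist("w5"); print(pose(s).round(4),s["contact_force"].round(1) if hasattr(s["contact_force"],"round") else s["contact_force"])
d=np.load("w4.npz")
plan((.52,-.10,.31,36),(.4576,-.3502,.30,50.7))
E
```

```text
[ 5.83500e-01 -1.36000e-02  1.62400e-01  2.14956e+01] [-0.3  0.5 -0.6]
now [ 5.83600e-01 -1.35000e-02  1.62400e-01  2.15007e+01] tilt 0.03
{'x': np.float64(-2.27), 'y': np.float64(1.43), 'z': np.float64(-3.69), 'az': np.float64(-3.6)}
{'x': np.float64(-2.36), 'y': np.float64(1.28), 'z': np.float64(-3.69), 'az': np.float64(-3.6)}
{'x': np.float64(-2.43), 'y': np.float64(1.13), 'z': np.float64(-3.69), 'az': np.float64(-3.6)}
{'x': np.float64(-2.5), 'y': np.float64(0.97), 'z': np.float64(-3.69), 'az': np.float64(-3.6)}
--
{'x': np.float64(-3.95), 'y': np.float64(3.31), 'z': np.float64(0.2), 'az': np.float64(-2.9)}
{'x': np.float64(-4.12), 'y': np.float64(3.11), 'z': np.float64(0.2), 'az': np.float64(-2.9)}
{'x': np.float64(-4.27), 'y': np.float64(2.89), 'z': np.float64(0.2), 'az': np.float64(-2.9)}
{'x': np.float64(-4.41), 'y': np.float64(2.67), 'z': np.float64(0.2), 'az': np.float64(-2.9)}
{'x': np.float64(-4.54), 'y': np.float64(2.44), 'z': np.float64(0.2), 'az': np.float64(-2.9)}
--
```

Call:
drive_tool(
  rows=[
    {"x": -2.3,"y": 1.4,"z": -3.7,"ax": 0,"ay": 0,"az": -3.6,"grip": 1.6},
    {"x": -2.4,"y": 1.3,"z": -3.7,"ax": 0,"ay": 0,"az": -3.6,"grip": 1.6},
    {"x": -2.4,"y": 1.1,"z": -3.7,"ax": 0,"ay": 0,"az": -3.6,"grip": 1.6},
    {"x": -2.5,"y": 1.0,"z": -3.7,"ax": 0,"ay": 0,"az": -3.7,"grip": 1.6},
    {"x": -4.0,"y": 3.3,"z": 0.2,"ax": 0,"ay": 0,"az": -2.9,"grip": 1.6},
  ],
)

```text
time: 14.88
eef_pos: [0.5075, -0.1505, 0.3115]
eef_rot: [2.957, 1.051, 0.007]
contact_force: [0.6, -0.5, -1.1]
grip_width: 0.0209
grasp_force: 58.8
```

Call:
drive_tool(
  rows=[
    {"x": -4.1,"y": 3.1,"z": 0.2,"ax": 0,"ay": 0,"az": -2.9,"grip": 1.6},
    {"x": -4.3,"y": 2.9,"z": 0.2,"ax": 0,"ay": 0,"az": -2.9,"grip": 1.6},
    {"x": -4.4,"y": 2.7,"z": 0.2,"ax": 0,"ay": 0,"az": -2.9,"grip": 1.6},
    {"x": -4.5,"y": 2.4,"z": 0.2,"ax": 0,"ay": 0,"az": -3,"grip": 1.6},
    {"x": 0,"y": 0,"z": 3,"ax": 0,"ay": 0,"az": 0,"grip": 1.6},
  ],
)

```text
time: 15.5
eef_pos: [0.4564, -0.354, 0.2714]
eef_rot: [2.838, 1.338, 0.002]
contact_force: [1.3, 0.3, -1.6]
grip_width: 0.0206
grasp_force: 58.9
```

Call:
drive_tool(
  rows=[
    {"x": 0,"y": 0,"z": 4,"ax": 0,"ay": 0,"az": 0,"grip": 1.6},
    {"x": 0,"y": 0,"z": 2,"ax": 0,"ay": 0,"az": 0,"grip": 1.6},
    {"x": 0,"y": 0,"z": 0,"ax": 0,"ay": 0,"az": 0,"grip": 1.6},
    {"x": 0,"y": 0,"z": 0,"ax": 0,"ay": 0,"az": 0,"grip": 1.6},
    {"x": 0,"y": 0,"z": 0,"ax": 0,"ay": 0,"az": 0,"grip": 1.6},
  ],
)

```text
time: 16.12
eef_pos: [0.4567, -0.3503, 0.2115]
eef_rot: [2.839, 1.342, 0.001]
contact_force: [0.4, -0.2, -1.1]
grip_width: 0.0207
grasp_force: 58.9
```

```bash
python3 - <<'E'
from h import *
f,K,E,s=wrist("w6"); np.savez("w6.npz",K=K,E=E)
plan((.4576,-.3502,.2085,50.7))
w=[.4576,-.3502,.082]; z=s["eef_pos"][2]
uv=proj(np.array([w,[s["eef_pos"][0],s["eef_pos"][1],z-.1085],s["eef_pos"]]),K,E);print(uv)
u0,v0=int(uv[0,0])-50,int(uv[0,1])-60; print(u0,v0)
cv2.imwrite("pics/w6c.png",cv2.resize(f[v0:v0+150,u0:u0+100],None,fx=4,fy=4,interpolation=cv2.INTER_CUBIC))
E
```

```text
now [ 0.4566 -0.3502  0.2113 50.6054] tilt 0.1
{'x': np.float64(0.06), 'y': np.float64(0.07), 'z': np.float64(0.28), 'az': np.float64(-0.1)}
--
[[322.64640065 189.36227041]
 [322.01030373 197.07576532]
 [322.55810468 261.78952392]]
272 129
```

View pics/w6c.png

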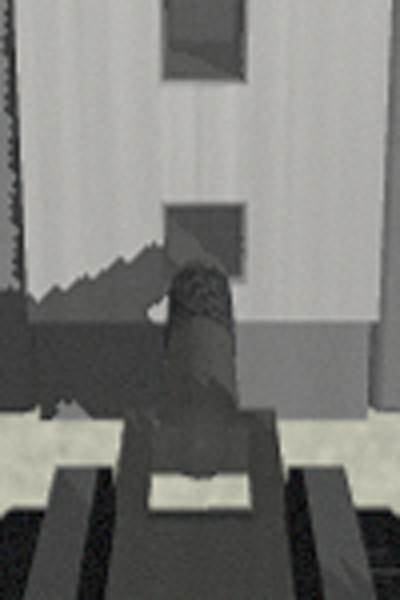

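The foot tip shows at crop (200,262), centred sideways on well 0 (204,242) but about 3 mm short of it along tool x. I'll shift and lower gently.

Call:
drive_tool(
  rows=[
    {"x": 0.35,"y": 0.1,"z": 0.5,"ax": 0,"ay": 0,"az": 0,"grip": 1.6},
    {"x": 0,"y": 0,"z": 1,"ax": 0,"ay": 0,"az": 0,"grip": 1.6},
    {"x": 0,"y": 0,"z": 0.5,"ax": 0,"ay": 0,"az": 0,"grip": 1.6},
    {"x": 0,"y": 0,"z": 0.3,"ax": 0,"ay": 0,"az": 0,"grip": 1.6},
    {"x": 0,"y": 0,"z": 0.3,"ax": 0,"ay": 0,"az": 0,"grip": 1.6},
  ],
)

```text
time: 16.8
eef_pos: [0.4591, -0.3479, 0.1841]
eef_rot: [-2.84, -1.342, 0.0]
contact_force: [0.5, -1.0, -0.7]
grip_width: 0.0206
grasp_force: 58.9
```

Call:
drive_tool(
  rows=[
    {"x": 0,"y": 0,"z": 0.8,"ax": 0,"ay": 0,"az": 0,"grip": 1.6},
    {"x": 0,"y": 0,"z": 0.8,"ax": 0,"ay": 0,"az": 0,"grip": 1.6},
    {"x": 0,"y": 0,"z": 0.8,"ax": 0,"ay": 0,"az": 0,"grip": 1.6},
    {"x": 0,"y": 0,"z": 0.8,"ax": 0,"ay": 0,"az": 0,"grip": 1.6},
    {"x": 0,"y": 0,"z": 0.8,"ax": 0,"ay": 0,"az": 0,"grip": 1.6},
  ],
)

```text
time: 17.42
eef_pos: [0.4591, -0.3478, 0.1437]
eef_rot: [-2.84, -1.343, 0.0]
contact_force: [0.3, 0.0, -0.9]
grip_width: 0.0206
grasp_force: 58.9
```

Call:
drive_tool(
  rows=[
    {"x": 0,"y": 0,"z": 0.8,"ax": 0,"ay": 0,"az": 0,"grip": 1.6},
    {"x": 0,"y": 0,"z": 0.8,"ax": 0,"ay": 0,"az": 0,"grip": 1.6},
    {"x": 0,"y": 0,"z": 0.4,"ax": 0,"ay": 0,"az": 0,"grip": 1.6},
    {"x": 0,"y": 0,"z": 0.1,"ax": 0,"ay": 0,"az": 0,"grip": 1.6},
    {"x": 0,"y": 0,"z": 0,"ax": 0,"ay": 0,"az": 0,"grip": 1.6},
  ],
)

```text
time: 18.05
eef_pos: [0.4592, -0.3479, 0.1234]
eef_rot: [2.84, 1.343, 0.0]
contact_force: [0.0, 0.7, -0.5]
grip_width: 0.0208
grasp_force: 58.9
```

Call:
drive_tool(
  rows=[
    {"x": 0,"y": 0,"z": 0.2,"ax": 0,"ay": 0,"az": 0,"grip": 1.6},
    {"x": 0,"y": 0,"z": 0.1,"ax": 0,"ay": 0,"az": 0,"grip": 1.6},
    {"x": 0,"y": 0,"z": 0.1,"ax": 0,"ay": 0,"az": 0,"grip": 1.6},
    {"x": 0,"y": 0,"z": 0,"ax": 0,"ay": 0,"az": 0,"grip": 1.6},
    {"x": 0,"y": 0,"z": 0,"ax": 0,"ay": 0,"az": 0,"grip": 1.6},
  ],
)

```text
time: 18.68
eef_pos: [0.4598, -0.3485, 0.121]
eef_rot: [2.838, 1.342, 0.002]
contact_force: [-3.2, 2.9, 23.7]
grip_width: 0.0208
grasp_force: 61.8
```

Call:
drive_tool(
  rows=[
    {"x": 0,"y": 0,"z": 0,"ax": 0,"ay": 0,"az": 0,"grip": 3.5},
    {"x": 0,"y": 0,"z": 0,"ax": 0,"ay": 0,"az": 0,"grip": 3.5},
    {"x": 0,"y": 0,"z": -3,"ax": 0,"ay": 0,"az": 0,"grip": 3.5},
    {"x": 0,"y": 0,"z": -5,"ax": 0,"ay": 0,"az": 0,"grip": 3.5},
    {"x": 0,"y": 0,"z": -5,"ax": 0,"ay": 0,"az": 0,"grip": 3.5},
  ],
)

```text
time: 19.3
eef_pos: [0.4588, -0.3476, 0.2504]
eef_rot: [-2.839, -1.342, 0.001]
contact_force: [0.7, -0.3, -0.1]
grip_width: 0.0352
grasp_force: 0.0
```

```bash
python3 -c "
from h import *
wrist('w7');plan((.6028-.001,.0715,.26,21.4))"
```

```text
now [ 0.4611 -0.3494  0.2571 50.6051] tilt 0.42
{'x': np.float64(4.61), 'y': np.float64(-1.76), 'z': np.float64(-0.03), 'az': np.float64(3.2)}
{'x': np.float64(4.5), 'y': np.float64(-2.02), 'z': np.float64(-0.03), 'az': np.float64(3.2)}
{'x': np.float64(4.38), 'y': np.float64(-2.27), 'z': np.float64(-0.03), 'az': np.float64(3.2)}
{'x': np.float64(4.24), 'y': np.float64(-2.51), 'z': np.float64(-0.03), 'az': np.float64(3.2)}
{'x': np.float64(4.09), 'y': np.float64(-2.75), 'z': np.float64(-0.03), 'az': np.float64(3.2)}
{'x': np.float64(3.93), 'y': np.float64(-2.98), 'z': np.float64(-0.03), 'az': np.float64(3.2)}
{'x': np.float64(3.76), 'y': np.float64(-3.19), 'z': np.float64(-0.03), 'az': np.float64(3.2)}
{'x': np.float64(3.57), 'y': np.float64(-3.4), 'z': np.float64(-0.03), 'az': np.float64(3.2)}
{'x': np.float64(3.37), 'y': np.float64(-3.6), 'z': np.float64(-0.03), 'az': np.float64(3.2)}
--
```

Call:
drive_tool(
  rows=[
    {"x": 4.6,"y": -1.8,"z": 0,"ax": 0,"ay": 0,"az": 3.2,"grip": 5},
    {"x": 4.5,"y": -2.0,"z": 0,"ax": 0,"ay": 0,"az": 3.2,"grip": 5},
    {"x": 4.4,"y": -2.3,"z": 0,"ax": 0,"ay": 0,"az": 3.2,"grip": 5},
    {"x": 4.2,"y": -2.5,"z": 0,"ax": 0,"ay": 0,"az": 3.2,"grip": 5},
    {"x": 4.1,"y": -2.7,"z": 0,"ax": 0,"ay": 0,"az": 3.2,"grip": 5},
  ],
)

```text
time: 19.98
eef_pos: [0.537, -0.1126, 0.2492]
eef_rot: [-3.0, -0.931, 0.0]
contact_force: [-0.1, -0.7, -0.3]
grip_width: 0.0499
grasp_force: 0.0
```

Call:
drive_tool(
  rows=[
    {"x": 3.9,"y": -3.0,"z": 0,"ax": 0,"ay": 0,"az": 3.2,"grip": 5},
    {"x": 3.8,"y": -3.2,"z": 0,"ax": 0,"ay": 0,"az": 3.2,"grip": 5},
    {"x": 3.6,"y": -3.4,"z": 0,"ax": 0,"ay": 0,"az": 3.2,"grip": 5},
    {"x": 3.4,"y": -3.6,"z": 0,"ax": 0,"ay": 0,"az": 3.2,"grip": 5},
    {"x": 0,"y": 0,"z": 0,"ax": 0,"ay": 0,"az": 0,"grip": 5},
  ],
)

```text
time: 20.6
eef_pos: [0.5995, 0.0768, 0.2488]
eef_rot: [-3.084, -0.598, -0.0]
contact_force: [0.2, -1.5, 0.1]
grip_width: 0.0499
grasp_force: 0.0
```

Call:
drive_tool(
  rows=[
    {"x": 0,"y": 0,"z": 0,"ax": 0,"ay": 0,"az": 0,"grip": 5},
    {"x": 0,"y": 0,"z": 0,"ax": 0,"ay": 0,"az": 0,"grip": 5},
    {"x": 0,"y": 0,"z": 0,"ax": 0,"ay": 0,"az": 0,"grip": 5},
    {"x": 0,"y": 0,"z": 0,"ax": 0,"ay": 0,"az": 0,"grip": 5},
    {"x": 0,"y": 0,"z": 0,"ax": 0,"ay": 0,"az": 0,"grip": 5},
  ],
)

```text
time: 21.22
eef_pos: [0.5989, 0.0735, 0.2494]
eef_rot: [-3.085, -0.593, -0.0]
contact_force: [-0.1, -0.3, 0.3]
grip_width: 0.0501
grasp_force: 0.0
```

```bash
python3 - <<'E'
from h import *
f,K,E,s=wrist("w8"); np.savez("w8.npz",K=K,E=E)
plan((.6028,.0715,.146,21.4))
uv=proj(np.array([[.6028,.0715,.178],[.5765,.1385,.178],[.629,.0044,.178]]),K,E)
print(uv); u,v=uv[0].astype(int)
u1,v1=uv[1].astype(int)
a=[cv2.resize(f[y-35:y+35,x-50:x+50],None,fx=5,fy=5,interpolation=cv2.INTER_CUBIC) for x,y in((u,v),(max(u1,50),v1))]
a.append(np.zeros_like(a[0]))
g=cv2.imread("pics/w7.png");c=cv2.resize(g[80:220,222:422],None,fx=2.5,fy=2.5);a[2][:350,:500]=c
cv2.imwrite("pics/w8c.png",cv2.resize(np.vstack(a),None,fx=.57,fy=.57,interpolation=cv2.INTER_AREA)); print(u-50,v-35,u1-50,v1-35)
E
```

```text
now [ 0.5989  0.0736  0.2494 21.7849] tilt 0.01
{'x': np.float64(0.14), 'y': np.float64(0.17), 'z': np.float64(5.17), 'az': np.float64(0.2)}
{'x': np.float64(0.14), 'y': np.float64(0.17), 'z': np.float64(5.17), 'az': np.float64(0.2)}
--
[[326.90889244 208.40396827]
 [223.97193751 207.85804616]
 [429.86312718 209.12514285]]
276 173 173 172
```

View pics/w8c.png

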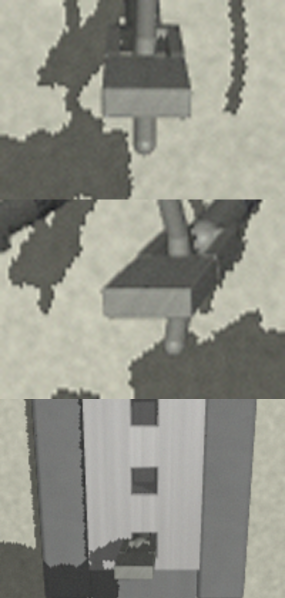

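Rasp 0 stands in its well at (133,565). The next handle top is at panel centre (146,102), within 0.3 mm of the estimate, so I'll grasp it.

Call:
drive_tool(
  rows=[
    {"x": 0.2,"y": 0.3,"z": 3,"ax": 0,"ay": 0,"az": 0.4,"grip": 5},
    {"x": 0,"y": 0,"z": 4,"ax": 0,"ay": 0,"az": 0,"grip": 5},
    {"x": 0,"y": 0,"z": 3.3,"ax": 0,"ay": 0,"az": 0,"grip": 5},
    {"x": 0,"y": 0,"z": 0,"ax": 0,"ay": 0,"az": 0,"grip": 5},
    {"x": 0,"y": 0,"z": 0,"ax": 0,"ay": 0,"az": 0,"grip": 5},
  ],
)

```text
time: 21.9
eef_pos: [0.6026, 0.0718, 0.1475]
eef_rot: [3.087, 0.583, 0.002]
contact_force: [-0.0, 0.4, 1.0]
grip_width: 0.0499
grasp_force: 0.0
```

Call:
drive_tool(
  rows=[
    {"x": 0,"y": 0,"z": 0,"ax": 0,"ay": 0,"az": 0,"grip": 3},
    {"x": 0,"y": 0,"z": 0,"ax": 0,"ay": 0,"az": 0,"grip": 1.6},
    {"x": 0,"y": 0,"z": 0,"ax": 0,"ay": 0,"az": 0,"grip": 1.6},
    {"x": 0,"y": 0,"z": 0,"ax": 0,"ay": 0,"az": 0,"grip": 1.6},
    {"x": 0,"y": 0,"z": 0,"ax": 0,"ay": 0,"az": 0,"grip": 1.6},
  ],
)

```text
time: 22.52
eef_pos: [0.6026, 0.0718, 0.1477]
eef_rot: [3.087, 0.583, 0.003]
contact_force: [-1.4, 1.1, 8.1]
grip_width: 0.0206
grasp_force: 58.2
```

Call:
drive_tool(
  rows=[
    {"x": 0,"y": 0,"z": -0.8,"ax": 0,"ay": 0,"az": 0,"grip": 1.6},
    {"x": 0,"y": 0,"z": -0.8,"ax": 0,"ay": 0,"az": 0,"grip": 1.6},
    {"x": 0,"y": 0,"z": 0,"ax": 0,"ay": 0,"az": 0,"grip": 1.6},
    {"x": -1,"y": 0,"z": 0,"ax": 0,"ay": 0,"az": 0,"grip": 1.6},
    {"x": -1,"y": 0,"z": 0,"ax": 0,"ay": 0,"az": 0,"grip": 1.6},
  ],
)

```text
time: 23.15
eef_pos: [0.5821, 0.0641, 0.1619]
eef_rot: [-3.087, -0.583, 0.001]
contact_force: [-0.1, 0.4, -1.0]
grip_width: 0.0208
grasp_force: 58.6
```

Call:
drive_tool(
  rows=[
    {"x": -1,"y": 0,"z": 0,"ax": 0,"ay": 0,"az": 0,"grip": 1.6},
    {"x": -1,"y": 0,"z": 0,"ax": 0,"ay": 0,"az": 0,"grip": 1.6},
    {"x": -1,"y": 0,"z": 0,"ax": 0,"ay": 0,"az": 0,"grip": 1.6},
    {"x": 0,"y": 0,"z": 0,"ax": 0,"ay": 0,"az": 0,"grip": 1.6},
    {"x": 0,"y": 0,"z": 0,"ax": 0,"ay": 0,"az": 0,"grip": 1.6},
  ],
)

```text
time: 23.78
eef_pos: [0.5557, 0.0535, 0.1625]
eef_rot: [3.087, 0.583, 0.001]
contact_force: [-0.2, 0.3, -0.1]
grip_width: 0.0208
grasp_force: 58.6
```

```bash
python3 -c "
from h import *
plan((.53,-.08,.31,30),(.4854+.0003,-.3162+.0004,.29,50.7))"
```

```text
now [ 0.5557  0.0535  0.1625 21.3961] tilt 0.03
{'x': np.float64(-1.82), 'y': np.float64(2.87), 'z': np.float64(-3.69), 'az': np.float64(-2.2)}
{'x': np.float64(-1.92), 'y': np.float64(2.8), 'z': np.float64(-3.69), 'az': np.float64(-2.2)}
{'x': np.float64(-2.03), 'y': np.float64(2.73), 'z': np.float64(-3.69), 'az': np.float64(-2.2)}
{'x': np.float64(-2.13), 'y': np.float64(2.65), 'z': np.float64(-3.69), 'az': np.float64(-2.2)}
--
{'x': np.float64(-3.13), 'y': np.float64(3.64), 'z': np.float64(0.4), 'az': np.float64(-4.1)}
{'x': np.float64(-3.38), 'y': np.float64(3.41), 'z': np.float64(0.4), 'az': np.float64(-4.1)}
{'x': np.float64(-3.62), 'y': np.float64(3.15), 'z': np.float64(0.4), 'az': np.float64(-4.1)}
{'x': np.float64(-3.84), 'y': np.float64(2.88), 'z': np.float64(0.4), 'az': np.float64(-4.1)}
{'x': np.float64(-4.03), 'y': np.float64(2.6), 'z': np.float64(0.4), 'az': np.float64(-4.1)}
--
```

Call:
drive_tool(
  rows=[
    {"x": -1.8,"y": 2.9,"z": -3.7,"ax": 0,"ay": 0,"az": -2.2,"grip": 1.6},
    {"x": -1.9,"y": 2.8,"z": -3.7,"ax": 0,"ay": 0,"az": -2.2,"grip": 1.6},
    {"x": -2.0,"y": 2.7,"z": -3.7,"ax": 0,"ay": 0,"az": -2.2,"grip": 1.6},
    {"x": -2.1,"y": 2.7,"z": -3.7,"ax": 0,"ay": 0,"az": -2.2,"grip": 1.6},
    {"x": -3.1,"y": 3.6,"z": 0.4,"ax": 0,"ay": 0,"az": -4.1,"grip": 1.6},
  ],
)

```text
time: 24.4
eef_pos: [0.524, -0.1279, 0.3096]
eef_rot: [2.997, 0.93, 0.008]
contact_force: [0.6, 0.4, -1.7]
grip_width: 0.0209
grasp_force: 59.0
```

Call:
drive_tool(
  rows=[
    {"x": -3.4,"y": 3.4,"z": 0.4,"ax": 0,"ay": 0,"az": -4.1,"grip": 1.6},
    {"x": -3.6,"y": 3.2,"z": 0.4,"ax": 0,"ay": 0,"az": -4.1,"grip": 1.6},
    {"x": -3.8,"y": 2.9,"z": 0.4,"ax": 0,"ay": 0,"az": -4.1,"grip": 1.6},
    {"x": -4.0,"y": 2.6,"z": 0.4,"ax": 0,"ay": 0,"az": -4.1,"grip": 1.6},
    {"x": 0,"y": 0,"z": 4,"ax": 0,"ay": 0,"az": 0,"grip": 1.6},
  ],
)

```text
time: 25.02
eef_pos: [0.4889, -0.3197, 0.2517]
eef_rot: [2.835, 1.34, 0.004]
contact_force: [0.1, 0.6, -2.4]
grip_width: 0.021
grasp_force: 59.0
```

Call:
drive_tool(
  rows=[
    {"x": 0,"y": 0,"z": 4,"ax": 0,"ay": 0,"az": 0,"grip": 1.6},
    {"x": 0,"y": 0,"z": 0,"ax": 0,"ay": 0,"az": 0,"grip": 1.6},
    {"x": 0,"y": 0,"z": 0,"ax": 0,"ay": 0,"az": 0,"grip": 1.6},
    {"x": 0,"y": 0,"z": 0,"ax": 0,"ay": 0,"az": 0,"grip": 1.6},
    {"x": 0,"y": 0,"z": 0,"ax": 0,"ay": 0,"az": 0,"grip": 1.6},
  ],
)

```text
time: 25.65
eef_pos: [0.4884, -0.3157, 0.2115]
eef_rot: [2.837, 1.345, 0.001]
contact_force: [0.2, -0.5, -0.5]
grip_width: 0.0208
grasp_force: 59.0
```

```bash
cat >> h.py <<'E'
def foot(well,name):
    """silhouette top of shank foot vs prediction; reports for comparison with w6"""
    f,K,E,s=wrist(name)
    t=np.array(s["eef_pos"]); uv=proj(np.array([well,t-[0,0,.1085]]),K,E); print("well px",uv[0].round(1),"foot pred",uv[1].round(1))
E
python3 -c "
from h import *
foot([.4854,-.3162,.082],'w9'); plan((.4854+.0008,-.3162+.0010,.185,50.7))"
```

```text
well px [319.7 192.6] foot pred [322.  197.1]
now [ 0.4883 -0.3156  0.2113 50.7107] tilt 0.09
{'x': np.float64(-0.1), 'y': np.float64(-0.18), 'z': np.float64(2.63), 'az': np.float64(0.0)}
--
```

Call:
drive_tool(
  rows=[
    {"x": -0.1,"y": -0.18,"z": 0.5,"ax": 0,"ay": 0,"az": 0,"grip": 1.6},
    {"x": 0,"y": 0,"z": 1,"ax": 0,"ay": 0,"az": 0,"grip": 1.6},
    {"x": 0,"y": 0,"z": 0.5,"ax": 0,"ay": 0,"az": 0,"grip": 1.6},
    {"x": 0,"y": 0,"z": 0.3,"ax": 0,"ay": 0,"az": 0,"grip": 1.6},
    {"x": 0,"y": 0,"z": 0.3,"ax": 0,"ay": 0,"az": 0,"grip": 1.6},
  ],
)

```text
time: 26.32
eef_pos: [0.4858, -0.3151, 0.1841]
eef_rot: [-2.839, -1.345, 0.0]
contact_force: [-0.0, 0.2, -0.6]
grip_width: 0.0208
grasp_force: 59.0
```

Call:
drive_tool(
  rows=[
    {"x": 0,"y": 0,"z": 0.8,"ax": 0,"ay": 0,"az": 0,"grip": 1.6},
    {"x": 0,"y": 0,"z": 0.8,"ax": 0,"ay": 0,"az": 0,"grip": 1.6},
    {"x": 0,"y": 0,"z": 0.8,"ax": 0,"ay": 0,"az": 0,"grip": 1.6},
    {"x": 0,"y": 0,"z": 0.8,"ax": 0,"ay": 0,"az": 0,"grip": 1.6},
    {"x": 0,"y": 0,"z": 0.8,"ax": 0,"ay": 0,"az": 0,"grip": 1.6},
  ],
)

```text
time: 26.95
eef_pos: [0.4858, -0.315, 0.1437]
eef_rot: [-2.839, -1.345, 0.0]
contact_force: [-0.5, 0.1, -0.3]
grip_width: 0.0207
grasp_force: 59.0
```

Call:
drive_tool(
  rows=[
    {"x": 0,"y": 0,"z": 0.8,"ax": 0,"ay": 0,"az": 0,"grip": 1.6},
    {"x": 0,"y": 0,"z": 0.8,"ax": 0,"ay": 0,"az": 0,"grip": 1.6},
    {"x": 0,"y": 0,"z": 0.5,"ax": 0,"ay": 0,"az": 0,"grip": 1.6},
    {"x": 0,"y": 0,"z": 0.1,"ax": 0,"ay": 0,"az": 0,"grip": 1.6},
    {"x": 0,"y": 0,"z": 0,"ax": 0,"ay": 0,"az": 0,"grip": 1.6},
  ],
)

```text
time: 27.58
eef_pos: [0.4858, -0.3151, 0.1224]
eef_rot: [2.839, 1.345, 0.0]
contact_force: [0.5, -0.3, -0.5]
grip_width: 0.0211
grasp_force: 59.0
```

Call:
drive_tool(
  rows=[
    {"x": 0,"y": 0,"z": 0.1,"ax": 0,"ay": 0,"az": 0,"grip": 1.6},
    {"x": 0,"y": 0,"z": 0.1,"ax": 0,"ay": 0,"az": 0,"grip": 1.6},
    {"x": 0,"y": 0,"z": 0.1,"ax": 0,"ay": 0,"az": 0,"grip": 1.6},
    {"x": 0,"y": 0,"z": 0,"ax": 0,"ay": 0,"az": 0,"grip": 1.6},
    {"x": 0,"y": 0,"z": 0,"ax": 0,"ay": 0,"az": 0,"grip": 1.6},
  ],
)

```text
time: 28.2
eef_pos: [0.4866, -0.3156, 0.121]
eef_rot: [2.837, 1.344, 0.002]
contact_force: [-2.1, 2.3, 24.0]
grip_width: 0.0206
grasp_force: 61.9
```

Call:
drive_tool(
  rows=[
    {"x": 0,"y": 0,"z": 0,"ax": 0,"ay": 0,"az": 0,"grip": 3.5},
    {"x": 0,"y": 0,"z": 0,"ax": 0,"ay": 0,"az": 0,"grip": 3.5},
    {"x": 0,"y": 0,"z": -3,"ax": 0,"ay": 0,"az": 0,"grip": 3.5},
    {"x": 0,"y": 0,"z": -5,"ax": 0,"ay": 0,"az": 0,"grip": 3.5},
    {"x": 0,"y": 0,"z": -5,"ax": 0,"ay": 0,"az": 0,"grip": 3.5},
  ],
)

```text
time: 28.82
eef_pos: [0.4855, -0.3148, 0.2504]
eef_rot: [-2.838, -1.345, 0.001]
contact_force: [0.8, -0.3, -0.9]
grip_width: 0.0353
grasp_force: 0.0
```

```bash
python3 -c "
from h import *
plan((.5765,.1385,.25,21.4),start=(.4858,-.3151,.25,50.7))"
```

```text
now [ 0.4855 -0.3148  0.2504 50.7   ] tilt 0.06
{'x': np.float64(4.54), 'y': np.float64(-2.41), 'z': np.float64(-0.0), 'az': np.float64(3.3)}
{'x': np.float64(4.39), 'y': np.float64(-2.67), 'z': np.float64(-0.0), 'az': np.float64(3.3)}
{'x': np.float64(4.24), 'y': np.float64(-2.91), 'z': np.float64(-0.0), 'az': np.float64(3.3)}
{'x': np.float64(4.06), 'y': np.float64(-3.15), 'z': np.float64(-0.0), 'az': np.float64(3.3)}
{'x': np.float64(3.88), 'y': np.float64(-3.37), 'z': np.float64(-0.0), 'az': np.float64(3.3)}
{'x': np.float64(3.68), 'y': np.float64(-3.59), 'z': np.float64(-0.0), 'az': np.float64(3.3)}
{'x': np.float64(3.47), 'y': np.float64(-3.79), 'z': np.float64(-0.0), 'az': np.float64(3.3)}
{'x': np.float64(3.25), 'y': np.float64(-3.98), 'z': np.float64(-0.0), 'az': np.float64(3.3)}
{'x': np.float64(3.02), 'y': np.float64(-4.16), 'z': np.float64(-0.0), 'az': np.float64(3.3)}
--
```

Call:
drive_tool(
  rows=[
    {"x": 4.5,"y": -2.4,"z": 0,"ax": 0,"ay": 0,"az": 3.3,"grip": 5},
    {"x": 4.4,"y": -2.7,"z": 0,"ax": 0,"ay": 0,"az": 3.3,"grip": 5},
    {"x": 4.2,"y": -2.9,"z": 0,"ax": 0,"ay": 0,"az": 3.3,"grip": 5},
    {"x": 4.1,"y": -3.1,"z": 0,"ax": 0,"ay": 0,"az": 3.3,"grip": 5},
    {"x": 3.9,"y": -3.4,"z": 0,"ax": 0,"ay": 0,"az": 3.3,"grip": 5},
  ],
)

```text
time: 29.45
eef_pos: [0.5368, -0.0617, 0.2492]
eef_rot: [3.004, 0.921, 0.0]
contact_force: [1.1, -0.4, 0.6]
grip_width: 0.0504
grasp_force: 0.0
```

Call:
drive_tool(
  rows=[
    {"x": 3.7,"y": -3.6,"z": 0,"ax": 0,"ay": 0,"az": 3.3,"grip": 5},
    {"x": 3.5,"y": -3.8,"z": 0,"ax": 0,"ay": 0,"az": 3.3,"grip": 5},
    {"x": 3.2,"y": -4.0,"z": 0,"ax": 0,"ay": 0,"az": 3.3,"grip": 5},
    {"x": 3.0,"y": -4.2,"z": 0,"ax": 0,"ay": 0,"az": 3.0,"grip": 5},
    {"x": 0,"y": 0,"z": 0,"ax": 0,"ay": 0,"az": 0,"grip": 5},
  ],
)

```text
time: 30.08
eef_pos: [0.5776, 0.1419, 0.2489]
eef_rot: [-3.086, -0.585, -0.0]
contact_force: [0.5, -1.0, -0.2]
grip_width: 0.05
grasp_force: 0.0
```

Call:
drive_tool(
  rows=[
    {"x": 0,"y": 0,"z": 0,"ax": 0,"ay": 0,"az": 0,"grip": 5},
    {"x": 0,"y": 0,"z": 0,"ax": 0,"ay": 0,"az": 0,"grip": 5},
    {"x": 0,"y": 0,"z": 0,"ax": 0,"ay": 0,"az": 0,"grip": 5},
    {"x": 0,"y": 0,"z": 0,"ax": 0,"ay": 0,"az": 0,"grip": 5},
    {"x": 0,"y": 0,"z": 0,"ax": 0,"ay": 0,"az": 0,"grip": 5},
  ],
)

```text
time: 30.7
eef_pos: [0.5774, 0.1384, 0.2494]
eef_rot: [-3.088, -0.58, -0.0]
contact_force: [-0.5, 0.4, -0.2]
grip_width: 0.0499
grasp_force: 0.0
```

```bash
python3 -c "
from h import *
plan((.5765,.1385,.1475,21.4))"
```

```text
now [ 0.5774  0.1384  0.2494 21.273 ] tilt 0.0
{'x': np.float64(-0.04), 'y': np.float64(-0.02), 'z': np.float64(5.09), 'az': np.float64(-0.1)}
{'x': np.float64(-0.04), 'y': np.float64(-0.02), 'z': np.float64(5.09), 'az': np.float64(-0.1)}
--
```

Call:
drive_tool(
  rows=[
    {"x": -0.1,"y": 0,"z": 3,"ax": 0,"ay": 0,"az": -0.1,"grip": 5},
    {"x": 0,"y": 0,"z": 4,"ax": 0,"ay": 0,"az": 0,"grip": 5},
    {"x": 0,"y": 0,"z": 3.3,"ax": 0,"ay": 0,"az": 0,"grip": 5},
    {"x": 0,"y": 0,"z": 0,"ax": 0,"ay": 0,"az": 0,"grip": 5},
    {"x": 0,"y": 0,"z": 0,"ax": 0,"ay": 0,"az": 0,"grip": 5},
  ],
)

```text
time: 31.32
eef_pos: [0.5772, 0.1384, 0.1475]
eef_rot: [3.087, 0.583, 0.002]
contact_force: [-0.3, -0.5, 0.5]
grip_width: 0.0502
grasp_force: 0.0
```

Call:
drive_tool(
  rows=[
    {"x": 0,"y": 0,"z": 0,"ax": 0,"ay": 0,"az": 0,"grip": 3},
    {"x": 0,"y": 0,"z": 0,"ax": 0,"ay": 0,"az": 0,"grip": 1.6},
    {"x": 0,"y": 0,"z": 0,"ax": 0,"ay": 0,"az": 0,"grip": 1.6},
    {"x": 0,"y": 0,"z": 0,"ax": 0,"ay": 0,"az": 0,"grip": 1.6},
    {"x": 0,"y": 0,"z": 0,"ax": 0,"ay": 0,"az": 0,"grip": 1.6},
  ],
)

```text
time: 31.95
eef_pos: [0.5772, 0.1386, 0.1475]
eef_rot: [-3.087, -0.583, -0.003]
contact_force: [-1.8, 1.2, 8.2]
grip_width: 0.0209
grasp_force: 58.3
```

Call:
drive_tool(
  rows=[
    {"x": 0,"y": 0,"z": -0.8,"ax": 0,"ay": 0,"az": 0,"grip": 1.6},
    {"x": 0,"y": 0,"z": -0.8,"ax": 0,"ay": 0,"az": 0,"grip": 1.6},
    {"x": 0,"y": 0,"z": 0,"ax": 0,"ay": 0,"az": 0,"grip": 1.6},
    {"x": -1,"y": 0,"z": 0,"ax": 0,"ay": 0,"az": 0,"grip": 1.6},
    {"x": -1,"y": 0,"z": 0,"ax": 0,"ay": 0,"az": 0,"grip": 1.6},
  ],
)

```text
time: 32.58
eef_pos: [0.5567, 0.1307, 0.1619]
eef_rot: [3.087, 0.583, -0.002]
contact_force: [0.2, 0.3, -1.0]
grip_width: 0.0208
grasp_force: 58.6
```

Call:
drive_tool(
  rows=[
    {"x": -1,"y": 0,"z": 0,"ax": 0,"ay": 0,"az": 0,"grip": 1.6},
    {"x": -1,"y": 0,"z": 0,"ax": 0,"ay": 0,"az": 0,"grip": 1.6},
    {"x": -1,"y": 0,"z": 0,"ax": 0,"ay": 0,"az": 0,"grip": 1.6},
    {"x": 0,"y": 0,"z": 0,"ax": 0,"ay": 0,"az": 0,"grip": 1.6},
    {"x": 0,"y": 0,"z": 0,"ax": 0,"ay": 0,"az": 0,"grip": 1.6},
  ],
)

```text
time: 33.2
eef_pos: [0.5303, 0.1202, 0.1624]
eef_rot: [3.087, 0.583, 0.001]
contact_force: [0.4, -0.2, -0.6]
grip_width: 0.0209
grasp_force: 58.6
```

```bash
python3 -c "
from h import *
plan((.52,-.06,.31,36),(.5133+.0008,-.2821+.001,.29,50.7))"
```

```text
now [ 0.5303  0.1202  0.1624 21.4005] tilt 0.03
{'x': np.float64(-1.51), 'y': np.float64(3.28), 'z': np.float64(-2.95), 'az': np.float64(-2.9)}
{'x': np.float64(-1.67), 'y': np.float64(3.2), 'z': np.float64(-2.95), 'az': np.float64(-2.9)}
{'x': np.float64(-1.83), 'y': np.float64(3.11), 'z': np.float64(-2.95), 'az': np.float64(-2.9)}
{'x': np.float64(-1.99), 'y': np.float64(3.01), 'z': np.float64(-2.95), 'az': np.float64(-2.9)}
{'x': np.float64(-2.14), 'y': np.float64(2.91), 'z': np.float64(-2.95), 'az': np.float64(-2.9)}
--
{'x': np.float64(-2.69), 'y': np.float64(3.51), 'z': np.float64(0.4), 'az': np.float64(-2.9)}
{'x': np.float64(-2.87), 'y': np.float64(3.37), 'z': np.float64(0.4), 'az': np.float64(-2.9)}
{'x': np.float64(-3.04), 'y': np.float64(3.21), 'z': np.float64(0.4), 'az': np.float64(-2.9)}
{'x': np.float64(-3.2), 'y': np.float64(3.05), 'z': np.float64(0.4), 'az': np.float64(-2.9)}
{'x': np.float64(-3.35), 'y': np.float64(2.89), 'z': np.float64(0.4), 'az': np.float64(-2.9)}
--
```

Call:
drive_tool(
  rows=[
    {"x": -1.5,"y": 3.3,"z": -3,"ax": 0,"ay": 0,"az": -2.9,"grip": 1.6},
    {"x": -1.7,"y": 3.2,"z": -3,"ax": 0,"ay": 0,"az": -2.9,"grip": 1.6},
    {"x": -1.8,"y": 3.1,"z": -3,"ax": 0,"ay": 0,"az": -2.9,"grip": 1.6},
    {"x": -2.0,"y": 3.0,"z": -3,"ax": 0,"ay": 0,"az": -2.9,"grip": 1.6},
    {"x": -2.1,"y": 2.9,"z": -3,"ax": 0,"ay": 0,"az": -2.9,"grip": 1.6},
  ],
)

```text
time: 33.83
eef_pos: [0.5199, -0.0609, 0.3135]
eef_rot: [2.988, 0.971, 0.001]
contact_force: [1.2, 0.7, -0.6]
grip_width: 0.0209
grasp_force: 58.9
```

Call:
drive_tool(
  rows=[
    {"x": -2.7,"y": 3.5,"z": 0,"ax": 0,"ay": 0,"az": -2.9,"grip": 1.6},
    {"x": -2.9,"y": 3.4,"z": 0,"ax": 0,"ay": 0,"az": -3,"grip": 1.6},
    {"x": -3.0,"y": 3.2,"z": 0,"ax": 0,"ay": 0,"az": -3,"grip": 1.6},
    {"x": -3.2,"y": 3.0,"z": 0,"ax": 0,"ay": 0,"az": -3,"grip": 1.6},
    {"x": -3.2,"y": 2.9,"z": 2,"ax": 0,"ay": 0,"az": -3,"grip": 1.6},
  ],
)

```text
time: 34.45
eef_pos: [0.5154, -0.2816, 0.2934]
eef_rot: [2.835, 1.349, 0.003]
contact_force: [-0.0, 0.2, -1.6]
grip_width: 0.0203
grasp_force: 59.0
```

Call:
drive_tool(
  rows=[
    {"x": 0,"y": 0,"z": 4,"ax": 0,"ay": 0,"az": 0,"grip": 1.6},
    {"x": 0,"y": 0,"z": 4,"ax": 0,"ay": 0,"az": 0,"grip": 1.6},
    {"x": 0,"y": 0,"z": 0,"ax": 0,"ay": 0,"az": 0,"grip": 1.6},
    {"x": 0,"y": 0,"z": 0,"ax": 0,"ay": 0,"az": 0,"grip": 1.6},
    {"x": 0,"y": 0,"z": 0,"ax": 0,"ay": 0,"az": 0,"grip": 1.6},
  ],
)

```text
time: 35.08
eef_pos: [0.5156, -0.2799, 0.2141]
eef_rot: [2.836, 1.347, 0.002]
contact_force: [0.5, 0.5, -0.4]
grip_width: 0.0209
grasp_force: 59.0
```

```bash
python3 -c "
from h import *
foot([.5133,-.2821,.082],'w10'); plan((.5133+.0012,-.2821+.0015,.185,50.7))"
```

```text
well px [321.4 192.6] foot pred [321.9 197.1]
now [ 0.5154 -0.2799  0.214  50.8149] tilt 0.15
{'x': np.float64(-0.11), 'y': np.float64(-0.02), 'z': np.float64(2.9), 'az': np.float64(0.1)}
--
```

Call:
drive_tool(
  rows=[
    {"x": -0.1,"y": -0.05,"z": 0.8,"ax": 0,"ay": 0,"az": 0.1,"grip": 1.6},
    {"x": 0,"y": 0,"z": 1,"ax": 0,"ay": 0,"az": 0,"grip": 1.6},
    {"x": 0,"y": 0,"z": 0.5,"ax": 0,"ay": 0,"az": 0,"grip": 1.6},
    {"x": 0,"y": 0,"z": 0.3,"ax": 0,"ay": 0,"az": 0,"grip": 1.6},
    {"x": 0,"y": 0,"z": 0.3,"ax": 0,"ay": 0,"az": 0,"grip": 1.6},
  ],
)

```text
time: 35.75
eef_pos: [0.5135, -0.28, 0.1831]
eef_rot: [-2.839, -1.345, 0.0]
contact_force: [-0.7, 0.6, -0.8]
grip_width: 0.0208
grasp_force: 59.0
```

Call:
drive_tool(
  rows=[
    {"x": 0,"y": 0.08,"z": 0.8,"ax": 0,"ay": 0,"az": 0,"grip": 1.6},
    {"x": 0,"y": 0,"z": 0.8,"ax": 0,"ay": 0,"az": 0,"grip": 1.6},
    {"x": 0,"y": 0,"z": 0.8,"ax": 0,"ay": 0,"az": 0,"grip": 1.6},
    {"x": 0,"y": 0,"z": 0.8,"ax": 0,"ay": 0,"az": 0,"grip": 1.6},
    {"x": 0,"y": 0,"z": 0.8,"ax": 0,"ay": 0,"az": 0,"grip": 1.6},
  ],
)

```text
time: 36.38
eef_pos: [0.5141, -0.2805, 0.1427]
eef_rot: [-2.839, -1.345, 0.0]
contact_force: [0.4, 0.4, -1.0]
grip_width: 0.0212
grasp_force: 59.0
```

Call:
drive_tool(
  rows=[
    {"x": 0,"y": 0,"z": 0.8,"ax": 0,"ay": 0,"az": 0,"grip": 1.6},
    {"x": 0,"y": 0,"z": 0.8,"ax": 0,"ay": 0,"az": 0,"grip": 1.6},
    {"x": 0,"y": 0,"z": 0.4,"ax": 0,"ay": 0,"az": 0,"grip": 1.6},
    {"x": 0,"y": 0,"z": 0.1,"ax": 0,"ay": 0,"az": 0,"grip": 1.6},
    {"x": 0,"y": 0,"z": 0,"ax": 0,"ay": 0,"az": 0,"grip": 1.6},
  ],
)

```text
time: 37.0
eef_pos: [0.5142, -0.2805, 0.1224]
eef_rot: [2.839, 1.345, 0.0]
contact_force: [0.1, 0.5, -0.8]
grip_width: 0.021
grasp_force: 59.0
```

Call:
drive_tool(
  rows=[
    {"x": 0,"y": 0,"z": 0.1,"ax": 0,"ay": 0,"az": 0,"grip": 1.6},
    {"x": 0,"y": 0,"z": 0.1,"ax": 0,"ay": 0,"az": 0,"grip": 1.6},
    {"x": 0,"y": 0,"z": 0.1,"ax": 0,"ay": 0,"az": 0,"grip": 1.6},
    {"x": 0,"y": 0,"z": 0,"ax": 0,"ay": 0,"az": 0,"grip": 1.6},
    {"x": 0,"y": 0,"z": 0,"ax": 0,"ay": 0,"az": 0,"grip": 1.6},
  ],
)

```text
time: 37.62
eef_pos: [0.5149, -0.2809, 0.121]
eef_rot: [2.837, 1.344, 0.002]
contact_force: [-2.3, 1.9, 21.7]
grip_width: 0.0209
grasp_force: 61.8
```

Home. Next is the fourth rasp, hook at (.5503,.2055).

Call:
drive_tool(
  rows=[
    {"x": 0,"y": 0,"z": 0,"ax": 0,"ay": 0,"az": 0,"grip": 3.5},
    {"x": 0,"y": 0,"z": 0,"ax": 0,"ay": 0,"az": 0,"grip": 3.5},
    {"x": 0,"y": 0,"z": -3,"ax": 0,"ay": 0,"az": 0,"grip": 3.5},
    {"x": 0,"y": 0,"z": -5,"ax": 0,"ay": 0,"az": 0,"grip": 3.5},
    {"x": 0,"y": 0,"z": -5,"ax": 0,"ay": 0,"az": 0,"grip": 3.5},
  ],
)

```text
time: 38.25
eef_pos: [0.5138, -0.2803, 0.2504]
eef_rot: [-2.838, -1.345, 0.001]
contact_force: [1.1, -0.4, -0.1]
grip_width: 0.035
grasp_force: 0.0
```

```bash
python3 -c "
from h import *
plan((.5503,.2055,.25,21.4),start=(.5142,-.2805,.25,50.7))"
```

```text
now [ 0.5138 -0.2803  0.2504 50.6995] tilt 0.05
{'x': np.float64(4.43), 'y': np.float64(-3.11), 'z': np.float64(-0.0), 'az': np.float64(3.3)}
{'x': np.float64(4.25), 'y': np.float64(-3.36), 'z': np.float64(-0.0), 'az': np.float64(3.3)}
{'x': np.float64(4.05), 'y': np.float64(-3.59), 'z': np.float64(-0.0), 'az': np.float64(3.3)}
{'x': np.float64(3.84), 'y': np.float64(-3.82), 'z': np.float64(-0.0), 'az': np.float64(3.3)}
{'x': np.float64(3.62), 'y': np.float64(-4.03), 'z': np.float64(-0.0), 'az': np.float64(3.3)}
{'x': np.float64(3.38), 'y': np.float64(-4.23), 'z': np.float64(-0.0), 'az': np.float64(3.3)}
{'x': np.float64(3.14), 'y': np.float64(-4.41), 'z': np.float64(-0.0), 'az': np.float64(3.3)}
{'x': np.float64(2.88), 'y': np.float64(-4.58), 'z': np.float64(-0.0), 'az': np.float64(3.3)}
{'x': np.float64(2.62), 'y': np.float64(-4.74), 'z': np.float64(-0.0), 'az': np.float64(3.3)}
--
```

Call:
drive_tool(
  rows=[
    {"x": 4.4,"y": -3.1,"z": 0,"ax": 0,"ay": 0,"az": 3.3,"grip": 5},
    {"x": 4.3,"y": -3.4,"z": 0,"ax": 0,"ay": 0,"az": 3.3,"grip": 5},
    {"x": 4.0,"y": -3.6,"z": 0,"ax": 0,"ay": 0,"az": 3.3,"grip": 5},
    {"x": 3.8,"y": -3.8,"z": 0,"ax": 0,"ay": 0,"az": 3.3,"grip": 5},
    {"x": 3.6,"y": -4.0,"z": 0,"ax": 0,"ay": 0,"az": 3.3,"grip": 5},
  ],
)

```text
time: 38.88
eef_pos: [0.5338, -0.0095, 0.2493]
eef_rot: [3.004, 0.921, 0.0]
contact_force: [0.9, -0.8, 0.7]
grip_width: 0.05
grasp_force: 0.0
```

Call:
drive_tool(
  rows=[
    {"x": 3.4,"y": -4.2,"z": 0,"ax": 0,"ay": 0,"az": 3.3,"grip": 5},
    {"x": 3.1,"y": -4.4,"z": 0,"ax": 0,"ay": 0,"az": 3.3,"grip": 5},
    {"x": 2.9,"y": -4.6,"z": 0,"ax": 0,"ay": 0,"az": 3.3,"grip": 5},
    {"x": 2.6,"y": -4.7,"z": 0,"ax": 0,"ay": 0,"az": 3.0,"grip": 5},
    {"x": 0,"y": 0,"z": 0,"ax": 0,"ay": 0,"az": 0,"grip": 5},
  ],
)

```text
time: 39.5
eef_pos: [0.551, 0.2074, 0.2489]
eef_rot: [-3.086, -0.585, -0.0]
contact_force: [0.0, 0.0, 0.1]
grip_width: 0.05
grasp_force: 0.0
```

Call:
drive_tool(
  rows=[
    {"x": 0,"y": 0,"z": 0,"ax": 0,"ay": 0,"az": 0,"grip": 5},
    {"x": 0,"y": 0,"z": 0,"ax": 0,"ay": 0,"az": 0,"grip": 5},
    {"x": 0,"y": 0,"z": 0,"ax": 0,"ay": 0,"az": 0,"grip": 5},
    {"x": 0,"y": 0,"z": 0,"ax": 0,"ay": 0,"az": 0,"grip": 5},
    {"x": 0,"y": 0,"z": 0,"ax": 0,"ay": 0,"az": 0,"grip": 5},
  ],
)

```text
time: 40.12
eef_pos: [0.5512, 0.2037, 0.2494]
eef_rot: [3.088, 0.58, 0.0]
contact_force: [-0.4, -0.6, 0.2]
grip_width: 0.05
grasp_force: 0.0
```

```bash
python3 -c "
from h import *
plan((.5503,.2055,.1475,21.4))"
```

```text
now [ 0.5512  0.2037  0.2494 21.2749] tilt 0.0
{'x': np.float64(-0.01), 'y': np.float64(-0.1), 'z': np.float64(5.09), 'az': np.float64(-0.1)}
{'x': np.float64(-0.01), 'y': np.float64(-0.1), 'z': np.float64(5.09), 'az': np.float64(-0.1)}
--
```

Call:
drive_tool(
  rows=[
    {"x": -0.07,"y": -0.2,"z": 3,"ax": 0,"ay": 0,"az": -0.1,"grip": 5},
    {"x": 0,"y": 0,"z": 4,"ax": 0,"ay": 0,"az": 0,"grip": 5},
    {"x": 0,"y": 0,"z": 3.3,"ax": 0,"ay": 0,"az": 0,"grip": 5},
    {"x": 0,"y": 0,"z": 0,"ax": 0,"ay": 0,"az": 0,"grip": 5},
    {"x": 0,"y": 0,"z": 0,"ax": 0,"ay": 0,"az": 0,"grip": 5},
  ],
)

```text
time: 40.75
eef_pos: [0.5504, 0.2058, 0.1474]
eef_rot: [-3.087, -0.583, -0.002]
contact_force: [0.9, 1.5, -0.0]
grip_width: 0.0497
grasp_force: 0.0
```

Call:
drive_tool(
  rows=[
    {"x": 0,"y": 0,"z": 0,"ax": 0,"ay": 0,"az": 0,"grip": 3},
    {"x": 0,"y": 0,"z": 0,"ax": 0,"ay": 0,"az": 0,"grip": 1.6},
    {"x": 0,"y": 0,"z": 0,"ax": 0,"ay": 0,"az": 0,"grip": 1.6},
    {"x": 0,"y": 0,"z": 0,"ax": 0,"ay": 0,"az": 0,"grip": 1.6},
    {"x": 0,"y": 0,"z": 0,"ax": 0,"ay": 0,"az": 0,"grip": 1.6},
  ],
)

```text
time: 41.38
eef_pos: [0.5505, 0.2059, 0.1476]
eef_rot: [-3.087, -0.583, -0.003]
contact_force: [-1.5, -0.3, 7.2]
grip_width: 0.0206
grasp_force: 58.3
```

Call:
drive_tool(
  rows=[
    {"x": 0,"y": 0,"z": -0.8,"ax": 0,"ay": 0,"az": 0,"grip": 1.6},
    {"x": 0,"y": 0,"z": -0.8,"ax": 0,"ay": 0,"az": 0,"grip": 1.6},
    {"x": 0,"y": 0,"z": 0,"ax": 0,"ay": 0,"az": 0,"grip": 1.6},
    {"x": -1,"y": 0,"z": 0,"ax": 0,"ay": 0,"az": 0,"grip": 1.6},
    {"x": -1,"y": 0,"z": 0,"ax": 0,"ay": 0,"az": 0,"grip": 1.6},
  ],
)

```text
time: 42.0
eef_pos: [0.53, 0.198, 0.162]
eef_rot: [3.087, 0.583, -0.001]
contact_force: [0.7, -0.5, -0.6]
grip_width: 0.0206
grasp_force: 58.6
```

Call:
drive_tool(
  rows=[
    {"x": -1,"y": 0,"z": 0,"ax": 0,"ay": 0,"az": 0,"grip": 1.6},
    {"x": -1,"y": 0,"z": 0,"ax": 0,"ay": 0,"az": 0,"grip": 1.6},
    {"x": -1,"y": 0,"z": 0,"ax": 0,"ay": 0,"az": 0,"grip": 1.6},
    {"x": 0,"y": 0,"z": 0,"ax": 0,"ay": 0,"az": 0,"grip": 1.6},
    {"x": 0,"y": 0,"z": 0,"ax": 0,"ay": 0,"az": 0,"grip": 1.6},
  ],
)

```text
time: 42.62
eef_pos: [0.5036, 0.1875, 0.1624]
eef_rot: [-3.087, -0.583, -0.001]
contact_force: [0.6, 0.8, 0.1]
grip_width: 0.0206
grasp_force: 58.6
```

```bash
python3 -c "
from h import *
plan((.52,-.03,.31,33),(.5412+.001,-.2481+.0013,.31,50.7))"
```

```text
now [ 0.5036  0.1875  0.1624 21.3988] tilt 0.03
{'x': np.float64(-1.28), 'y': np.float64(4.17), 'z': np.float64(-2.95), 'az': np.float64(-2.3)}
{'x': np.float64(-1.45), 'y': np.float64(4.11), 'z': np.float64(-2.95), 'az': np.float64(-2.3)}
{'x': np.float64(-1.61), 'y': np.float64(4.05), 'z': np.float64(-2.95), 'az': np.float64(-2.3)}
{'x': np.float64(-1.78), 'y': np.float64(3.98), 'z': np.float64(-2.95), 'az': np.float64(-2.3)}
{'x': np.float64(-1.94), 'y': np.float64(3.91), 'z': np.float64(-2.95), 'az': np.float64(-2.3)}
--
{'x': np.float64(-2.49), 'y': np.float64(4.85), 'z': np.float64(-0.0), 'az': np.float64(-4.4)}
{'x': np.float64(-2.85), 'y': np.float64(4.64), 'z': np.float64(-0.0), 'az': np.float64(-4.4)}
{'x': np.float64(-3.2), 'y': np.float64(4.41), 'z': np.float64(-0.0), 'az': np.float64(-4.4)}
{'x': np.float64(-3.53), 'y': np.float64(4.15), 'z': np.float64(-0.0), 'az': np.float64(-4.4)}
--
```

Call:
drive_tool(
  rows=[
    {"x": -1.3,"y": 4.2,"z": -3,"ax": 0,"ay": 0,"az": -2.3,"grip": 1.6},
    {"x": -1.4,"y": 4.1,"z": -3,"ax": 0,"ay": 0,"az": -2.3,"grip": 1.6},
    {"x": -1.6,"y": 4.0,"z": -3,"ax": 0,"ay": 0,"az": -2.3,"grip": 1.6},
    {"x": -1.8,"y": 4.0,"z": -3,"ax": 0,"ay": 0,"az": -2.3,"grip": 1.6},
    {"x": -1.9,"y": 3.9,"z": -3,"ax": 0,"ay": 0,"az": -2.4,"grip": 1.6},
  ],
)

```text
time: 43.25
eef_pos: [0.5202, -0.031, 0.3135]
eef_rot: [3.011, 0.894, 0.001]
contact_force: [1.3, -0.3, -0.7]
grip_width: 0.021
grasp_force: 59.0
```

Call:
drive_tool(
  rows=[
    {"x": -2.5,"y": 4.8,"z": 0,"ax": 0,"ay": 0,"az": -4.4,"grip": 1.6},
    {"x": -2.9,"y": 4.6,"z": 0,"ax": 0,"ay": 0,"az": -4.4,"grip": 1.6},
    {"x": -3.2,"y": 4.4,"z": 0,"ax": 0,"ay": 0,"az": -4.4,"grip": 1.6},
    {"x": -3.5,"y": 4.1,"z": 0,"ax": 0,"ay": 0,"az": -4.5,"grip": 1.6},
    {"x": 0,"y": 0,"z": 2,"ax": 0,"ay": 0,"az": 0,"grip": 1.6},
  ],
)

```text
time: 43.88
eef_pos: [0.5419, -0.2495, 0.2929]
eef_rot: [2.838, 1.341, 0.002]
contact_force: [-0.4, 0.4, -1.2]
grip_width: 0.0205
grasp_force: 59.0
```

Call:
drive_tool(
  rows=[
    {"x": 0,"y": 0,"z": 4,"ax": 0,"ay": 0,"az": 0,"grip": 1.6},
    {"x": 0,"y": 0,"z": 4,"ax": 0,"ay": 0,"az": 0,"grip": 1.6},
    {"x": 0,"y": 0,"z": 0,"ax": 0,"ay": 0,"az": 0,"grip": 1.6},
    {"x": 0,"y": 0,"z": 0,"ax": 0,"ay": 0,"az": 0,"grip": 1.6},
    {"x": 0,"y": 0,"z": 0,"ax": 0,"ay": 0,"az": 0,"grip": 1.6},
  ],
)

```text
time: 44.5
eef_pos: [0.5418, -0.2458, 0.2141]
eef_rot: [2.837, 1.344, 0.003]
contact_force: [-0.6, -0.1, -1.6]
grip_width: 0.0207
grasp_force: 59.0
```

```bash
python3 -c "
from h import *
foot([.5412,-.2481,.082],'w11'); plan((.5412+.001,-.2481+.0013,.185,50.7))"
```

```text
well px [323.  191.7] foot pred [321.9 197.2]
now [ 0.5416 -0.2457  0.2139 50.7062] tilt 0.15
{'x': np.float64(-0.05), 'y': np.float64(0.11), 'z': np.float64(2.89), 'az': np.float64(0.0)}
--
```

Call:
drive_tool(
  rows=[
    {"x": -0.05,"y": 0.17,"z": 0.8,"ax": 0,"ay": 0,"az": 0,"grip": 1.6},
    {"x": 0,"y": 0,"z": 1,"ax": 0,"ay": 0,"az": 0,"grip": 1.6},
    {"x": 0,"y": 0,"z": 0.5,"ax": 0,"ay": 0,"az": 0,"grip": 1.6},
    {"x": 0,"y": 0,"z": 0.3,"ax": 0,"ay": 0,"az": 0,"grip": 1.6},
    {"x": 0,"y": 0,"z": 0.3,"ax": 0,"ay": 0,"az": 0,"grip": 1.6},
  ],
)

```text
time: 45.18
eef_pos: [0.5418, -0.2468, 0.1831]
eef_rot: [-2.839, -1.345, 0.0]
contact_force: [-0.7, -0.5, -0.8]
grip_width: 0.0205
grasp_force: 59.0
```

Call:
drive_tool(
  rows=[
    {"x": 0,"y": 0,"z": 0.8,"ax": 0,"ay": 0,"az": 0,"grip": 1.6},
    {"x": 0,"y": 0,"z": 0.8,"ax": 0,"ay": 0,"az": 0,"grip": 1.6},
    {"x": 0,"y": 0,"z": 0.8,"ax": 0,"ay": 0,"az": 0,"grip": 1.6},
    {"x": 0,"y": 0,"z": 0.8,"ax": 0,"ay": 0,"az": 0,"grip": 1.6},
    {"x": 0,"y": 0,"z": 0.8,"ax": 0,"ay": 0,"az": 0,"grip": 1.6},
  ],
)

```text
time: 45.8
eef_pos: [0.5418, -0.2468, 0.1427]
eef_rot: [-2.839, -1.345, 0.0]
contact_force: [0.3, -0.5, -1.0]
grip_width: 0.0209
grasp_force: 59.0
```

Call:
drive_tool(
  rows=[
    {"x": 0,"y": 0,"z": 0.8,"ax": 0,"ay": 0,"az": 0,"grip": 1.6},
    {"x": 0,"y": 0,"z": 0.8,"ax": 0,"ay": 0,"az": 0,"grip": 1.6},
    {"x": 0,"y": 0,"z": 0.4,"ax": 0,"ay": 0,"az": 0,"grip": 1.6},
    {"x": 0,"y": 0,"z": 0.1,"ax": 0,"ay": 0,"az": 0,"grip": 1.6},
    {"x": 0,"y": 0,"z": 0,"ax": 0,"ay": 0,"az": 0,"grip": 1.6},
  ],
)

```text
time: 46.42
eef_pos: [0.5419, -0.2469, 0.1224]
eef_rot: [2.839, 1.345, 0.0]
contact_force: [-0.6, -0.3, -1.4]
grip_width: 0.0207
grasp_force: 59.0
```

Call:
drive_tool(
  rows=[
    {"x": 0,"y": 0,"z": 0.1,"ax": 0,"ay": 0,"az": 0,"grip": 1.6},
    {"x": 0,"y": 0,"z": 0.1,"ax": 0,"ay": 0,"az": 0,"grip": 1.6},
    {"x": 0,"y": 0,"z": 0.1,"ax": 0,"ay": 0,"az": 0,"grip": 1.6},
    {"x": 0,"y": 0,"z": 0,"ax": 0,"ay": 0,"az": 0,"grip": 1.6},
    {"x": 0,"y": 0,"z": 0,"ax": 0,"ay": 0,"az": 0,"grip": 1.6},
  ],
)

```text
time: 47.05
eef_pos: [0.5426, -0.2472, 0.121]
eef_rot: [2.837, 1.344, 0.002]
contact_force: [-3.5, 3.0, 22.2]
grip_width: 0.021
grasp_force: 61.8
```

Call:
drive_tool(
  rows=[
    {"x": 0,"y": 0,"z": 0,"ax": 0,"ay": 0,"az": 0,"grip": 3.5},
    {"x": 0,"y": 0,"z": 0,"ax": 0,"ay": 0,"az": 0,"grip": 3.5},
    {"x": 0,"y": 0,"z": -3,"ax": 0,"ay": 0,"az": 0,"grip": 3.5},
    {"x": 0,"y": 0,"z": -5,"ax": 0,"ay": 0,"az": 0,"grip": 3.5},
    {"x": 0,"y": 0,"z": -5,"ax": 0,"ay": 0,"az": 0,"grip": 3.5},
  ],
)

```text
time: 47.68
eef_pos: [0.5415, -0.2467, 0.2504]
eef_rot: [-2.839, -1.345, 0.001]
contact_force: [2.4, -0.2, -0.1]
grip_width: 0.0351
grasp_force: 0.0
```

```bash
python3 -c "
from h import *
plan((.524,.2726,.25,21.4),start=(.5418,-.2468,.25,50.7))"
```

```text
now [ 0.5415 -0.2467  0.2504 50.6994] tilt 0.05
{'x': np.float64(3.91), 'y': np.float64(-3.43), 'z': np.float64(-0.0), 'az': np.float64(2.9)}
{'x': np.float64(3.73), 'y': np.float64(-3.62), 'z': np.float64(-0.0), 'az': np.float64(2.9)}
{'x': np.float64(3.54), 'y': np.float64(-3.81), 'z': np.float64(-0.0), 'az': np.float64(2.9)}
{'x': np.float64(3.34), 'y': np.float64(-3.98), 'z': np.float64(-0.0), 'az': np.float64(2.9)}
{'x': np.float64(3.13), 'y': np.float64(-4.15), 'z': np.float64(-0.0), 'az': np.float64(2.9)}
{'x': np.float64(2.91), 'y': np.float64(-4.3), 'z': np.float64(-0.0), 'az': np.float64(2.9)}
{'x': np.float64(2.69), 'y': np.float64(-4.45), 'z': np.float64(-0.0), 'az': np.float64(2.9)}
{'x': np.float64(2.46), 'y': np.float64(-4.58), 'z': np.float64(-0.0), 'az': np.float64(2.9)}
{'x': np.float64(2.22), 'y': np.float64(-4.7), 'z': np.float64(-0.0), 'az': np.float64(2.9)}
{'x': np.float64(1.98), 'y': np.float64(-4.81), 'z': np.float64(-0.0), 'az': np.float64(2.9)}
--
```

Call:
drive_tool(
  rows=[
    {"x": 3.9,"y": -3.4,"z": 0,"ax": 0,"ay": 0,"az": 2.9,"grip": 5},
    {"x": 3.7,"y": -3.6,"z": 0,"ax": 0,"ay": 0,"az": 2.9,"grip": 5},
    {"x": 3.5,"y": -3.8,"z": 0,"ax": 0,"ay": 0,"az": 2.9,"grip": 5},
    {"x": 3.3,"y": -4.0,"z": 0,"ax": 0,"ay": 0,"az": 2.9,"grip": 5},
    {"x": 3.1,"y": -4.2,"z": 0,"ax": 0,"ay": 0,"az": 2.9,"grip": 5},
  ],
)

```text
time: 48.3
eef_pos: [0.5313, 0.0137, 0.2492]
eef_rot: [2.987, 0.973, 0.0]
contact_force: [0.8, -0.1, -0.0]
grip_width: 0.05
grasp_force: 0.0
```

Call:
drive_tool(
  rows=[
    {"x": 2.9,"y": -4.3,"z": 0,"ax": 0,"ay": 0,"az": 2.9,"grip": 5},
    {"x": 2.7,"y": -4.5,"z": 0,"ax": 0,"ay": 0,"az": 2.9,"grip": 5},
    {"x": 2.5,"y": -4.6,"z": 0,"ax": 0,"ay": 0,"az": 2.9,"grip": 5},
    {"x": 2.2,"y": -4.7,"z": 0,"ax": 0,"ay": 0,"az": 2.9,"grip": 5},
    {"x": 2.0,"y": -4.8,"z": 0,"ax": 0,"ay": 0,"az": 3.1,"grip": 5},
  ],
)

```text
time: 48.92
eef_pos: [0.5215, 0.2742, 0.2492]
eef_rot: [3.087, 0.584, -0.0]
contact_force: [-0.6, 0.3, 0.5]
grip_width: 0.0502
grasp_force: 0.0
```

Call:
drive_tool(
  rows=[
    {"x": 0,"y": 0,"z": 0,"ax": 0,"ay": 0,"az": 0,"grip": 5},
    {"x": 0,"y": 0,"z": 0,"ax": 0,"ay": 0,"az": 0,"grip": 5},
    {"x": 0,"y": 0,"z": 0,"ax": 0,"ay": 0,"az": 0,"grip": 5},
    {"x": 0,"y": 0,"z": 0,"ax": 0,"ay": 0,"az": 0,"grip": 5},
    {"x": 0,"y": 0,"z": 0,"ax": 0,"ay": 0,"az": 0,"grip": 5},
  ],
)

```text
time: 49.55
eef_pos: [0.522, 0.2719, 0.2494]
eef_rot: [-3.087, -0.585, -0.0]
contact_force: [-0.4, 0.2, -0.2]
grip_width: 0.05
grasp_force: 0.0
```

```bash
python3 -c "
from h import *
plan((.5242,.2723,.1475,21.4))"
```

```text
now [ 0.522   0.2719  0.2494 21.4519] tilt 0.01
{'x': np.float64(0.11), 'y': np.float64(0.02), 'z': np.float64(5.1), 'az': np.float64(0.0)}
{'x': np.float64(0.11), 'y': np.float64(0.02), 'z': np.float64(5.1), 'az': np.float64(0.0)}
--
```

Call:
drive_tool(
  rows=[
    {"x": 0.2,"y": 0,"z": 3,"ax": 0,"ay": 0,"az": 0,"grip": 5},
    {"x": 0,"y": 0,"z": 4,"ax": 0,"ay": 0,"az": 0,"grip": 5},
    {"x": 0,"y": 0,"z": 3.3,"ax": 0,"ay": 0,"az": 0,"grip": 5},
    {"x": 0,"y": 0,"z": 0,"ax": 0,"ay": 0,"az": 0,"grip": 5},
    {"x": 0,"y": 0,"z": 0,"ax": 0,"ay": 0,"az": 0,"grip": 5},
  ],
)

```text
time: 50.18
eef_pos: [0.5243, 0.2734, 0.1475]
eef_rot: [-3.086, -0.586, -0.002]
contact_force: [-0.1, 0.5, 0.1]
grip_width: 0.0499
grasp_force: 0.0
```

Call:
drive_tool(
  rows=[
    {"x": 0,"y": 0,"z": 0,"ax": 0,"ay": 0,"az": 0,"grip": 3},
    {"x": 0,"y": 0,"z": 0,"ax": 0,"ay": 0,"az": 0,"grip": 1.6},
    {"x": 0,"y": 0,"z": 0,"ax": 0,"ay": 0,"az": 0,"grip": 1.6},
    {"x": 0,"y": 0,"z": 0,"ax": 0,"ay": 0,"az": 0,"grip": 1.6},
    {"x": 0,"y": 0,"z": 0,"ax": 0,"ay": 0,"az": 0,"grip": 1.6},
  ],
)

```text
time: 50.8
eef_pos: [0.5244, 0.2736, 0.1477]
eef_rot: [-3.086, -0.586, -0.003]
contact_force: [-1.4, 0.0, 7.5]
grip_width: 0.0209
grasp_force: 58.2
```

Call:
drive_tool(
  rows=[
    {"x": 0,"y": 0,"z": -0.8,"ax": 0,"ay": 0,"az": 0,"grip": 1.6},
    {"x": 0,"y": 0,"z": -0.8,"ax": 0,"ay": 0,"az": 0,"grip": 1.6},
    {"x": 0,"y": 0,"z": 0,"ax": 0,"ay": 0,"az": 0,"grip": 1.6},
    {"x": -1,"y": 0,"z": 0,"ax": 0,"ay": 0,"az": 0,"grip": 1.6},
    {"x": -1,"y": 0,"z": 0,"ax": 0,"ay": 0,"az": 0,"grip": 1.6},
  ],
)

```text
time: 51.42
eef_pos: [0.504, 0.2654, 0.1619]
eef_rot: [3.086, 0.586, -0.001]
contact_force: [-0.3, -0.2, 0.2]
grip_width: 0.0208
grasp_force: 58.6
```

Call:
drive_tool(
  rows=[
    {"x": -1,"y": 0,"z": 0,"ax": 0,"ay": 0,"az": 0,"grip": 1.6},
    {"x": -1,"y": 0,"z": 0,"ax": 0,"ay": 0,"az": 0,"grip": 1.6},
    {"x": -1,"y": 0,"z": 0,"ax": 0,"ay": 0,"az": 0,"grip": 1.6},
    {"x": 0,"y": 0,"z": 0,"ax": 0,"ay": 0,"az": 0,"grip": 1.6},
    {"x": 0,"y": 0,"z": 0,"ax": 0,"ay": 0,"az": 0,"grip": 1.6},
  ],
)

```text
time: 52.05
eef_pos: [0.4775, 0.255, 0.1624]
eef_rot: [-3.086, -0.586, -0.001]
contact_force: [0.2, -0.4, -0.9]
grip_width: 0.021
grasp_force: 58.6
```

```bash
python3 -c "
from h import *
plan((.50,.01,.31,34),(.5691+.001,-.214+.0013,.31,50.7))"
```

```text
now [ 0.4775  0.255   0.1624 21.5015] tilt 0.03
{'x': np.float64(-1.15), 'y': np.float64(3.94), 'z': np.float64(-2.46), 'az': np.float64(-2.1)}
{'x': np.float64(-1.29), 'y': np.float64(3.89), 'z': np.float64(-2.46), 'az': np.float64(-2.1)}
{'x': np.float64(-1.43), 'y': np.float64(3.84), 'z': np.float64(-2.46), 'az': np.float64(-2.1)}
{'x': np.float64(-1.57), 'y': np.float64(3.79), 'z': np.float64(-2.46), 'az': np.float64(-2.1)}
{'x': np.float64(-1.71), 'y': np.float64(3.73), 'z': np.float64(-2.46), 'az': np.float64(-2.1)}
{'x': np.float64(-1.84), 'y': np.float64(3.66), 'z': np.float64(-2.46), 'az': np.float64(-2.1)}
--
{'x': np.float64(-1.33), 'y': np.float64(4.48), 'z': np.float64(-0.0), 'az': np.float64(-3.3)}
{'x': np.float64(-1.59), 'y': np.float64(4.39), 'z': np.float64(-0.0), 'az': np.float64(-3.3)}
{'x': np.float64(-1.84), 'y': np.float64(4.29), 'z': np.float64(-0.0), 'az': np.float64(-3.3)}
{'x': np.float64(-2.09), 'y': np.float64(4.18), 'z': np.float64(-0.0), 'az': np.float64(-3.3)}
{'x': np.float64(-2.33), 'y': np.float64(4.05), 'z': np.float64(-0.0), 'az': np.float64(-3.3)}
--
```

Call:
drive_tool(
  rows=[
    {"x": -1.2,"y": 3.9,"z": -2.5,"ax": 0,"ay": 0,"az": -2.1,"grip": 1.6},
    {"x": -1.3,"y": 3.9,"z": -2.5,"ax": 0,"ay": 0,"az": -2.1,"grip": 1.6},
    {"x": -1.4,"y": 3.8,"z": -2.5,"ax": 0,"ay": 0,"az": -2.1,"grip": 1.6},
    {"x": -1.6,"y": 3.8,"z": -2.5,"ax": 0,"ay": 0,"az": -2.1,"grip": 1.6},
    {"x": -1.7,"y": 3.7,"z": -2.5,"ax": 0,"ay": 0,"az": -2.1,"grip": 1.6},
  ],
)

```text
time: 52.68
eef_pos: [0.4955, 0.05, 0.2883]
eef_rot: [3.019, 0.868, 0.001]
contact_force: [0.9, -0.5, -1.4]
grip_width: 0.0207
grasp_force: 58.9
```

Call:
drive_tool(
  rows=[
    {"x": -1.8,"y": 3.7,"z": -2.5,"ax": 0,"ay": 0,"az": -2.1,"grip": 1.6},
    {"x": -1.3,"y": 4.5,"z": 0,"ax": 0,"ay": 0,"az": -3.3,"grip": 1.6},
    {"x": -1.6,"y": 4.4,"z": 0,"ax": 0,"ay": 0,"az": -3.3,"grip": 1.6},
    {"x": -1.8,"y": 4.3,"z": 0,"ax": 0,"ay": 0,"az": -3.3,"grip": 1.6},
    {"x": -2.1,"y": 4.2,"z": 0,"ax": 0,"ay": 0,"az": -3.3,"grip": 1.6},
  ],
)

```text
time: 53.3
eef_pos: [0.5571, -0.1697, 0.3123]
eef_rot: [2.876, 1.263, 0.001]
contact_force: [0.2, 0.8, -0.1]
grip_width: 0.0209
grasp_force: 58.9
```

Call:
drive_tool(
  rows=[
    {"x": -2.3,"y": 4.0,"z": 0,"ax": 0,"ay": 0,"az": -3.4,"grip": 1.6},
    {"x": 0,"y": 0,"z": 2,"ax": 0,"ay": 0,"az": 0,"grip": 1.6},
    {"x": 0,"y": 0,"z": 4,"ax": 0,"ay": 0,"az": 0,"grip": 1.6},
    {"x": 0,"y": 0,"z": 4,"ax": 0,"ay": 0,"az": 0,"grip": 1.6},
    {"x": 0,"y": 0,"z": 0,"ax": 0,"ay": 0,"az": 0,"grip": 1.6},
  ],
)

```text
time: 53.92
eef_pos: [0.5687, -0.2115, 0.2098]
eef_rot: [-2.836, -1.343, 0.005]
contact_force: [0.2, 0.5, -0.2]
grip_width: 0.0211
grasp_force: 59.0
```

Call:
drive_tool(
  rows=[
    {"x": 0,"y": 0,"z": 0,"ax": 0,"ay": 0,"az": 0,"grip": 1.6},
    {"x": 0,"y": 0,"z": 0,"ax": 0,"ay": 0,"az": 0,"grip": 1.6},
    {"x": 0,"y": 0,"z": 0,"ax": 0,"ay": 0,"az": 0,"grip": 1.6},
    {"x": 0,"y": 0,"z": 0,"ax": 0,"ay": 0,"az": 0,"grip": 1.6},
    {"x": 0,"y": 0,"z": 0,"ax": 0,"ay": 0,"az": 0,"grip": 1.6},
  ],
)

```text
time: 54.55
eef_pos: [0.5703, -0.212, 0.2125]
eef_rot: [2.839, 1.345, 0.0]
contact_force: [-0.1, -0.2, -1.6]
grip_width: 0.021
grasp_force: 59.0
```

```bash
python3 -c "
from h import *
foot([.5691,-.214,.082],'w12'); plan((.5691+.0013,-.214+.0015,.185,50.7))"
```

```text
well px [322.6 192.2] foot pred [322.2 197.1]
now [ 0.5702 -0.212   0.2124 50.7036] tilt 0.01
{'x': np.float64(-0.03), 'y': np.float64(0.05), 'z': np.float64(2.74), 'az': np.float64(0.0)}
--
```

Call:
drive_tool(
  rows=[
    {"x": -0.03,"y": 0.05,"z": 0.6,"ax": 0,"ay": 0,"az": 0,"grip": 1.6},
    {"x": 0,"y": 0,"z": 1,"ax": 0,"ay": 0,"az": 0,"grip": 1.6},
    {"x": 0,"y": 0,"z": 0.5,"ax": 0,"ay": 0,"az": 0,"grip": 1.6},
    {"x": 0,"y": 0,"z": 0.3,"ax": 0,"ay": 0,"az": 0,"grip": 1.6},
    {"x": 0,"y": 0,"z": 0.3,"ax": 0,"ay": 0,"az": 0,"grip": 1.6},
  ],
)

```text
time: 55.22
eef_pos: [0.5704, -0.2125, 0.1851]
eef_rot: [-2.839, -1.345, 0.0]
contact_force: [-0.6, 0.4, -0.9]
grip_width: 0.0205
grasp_force: 59.0
```

Call:
drive_tool(
  rows=[
    {"x": 0,"y": 0,"z": 0.8,"ax": 0,"ay": 0,"az": 0,"grip": 1.6},
    {"x": 0,"y": 0,"z": 0.8,"ax": 0,"ay": 0,"az": 0,"grip": 1.6},
    {"x": 0,"y": 0,"z": 0.8,"ax": 0,"ay": 0,"az": 0,"grip": 1.6},
    {"x": 0,"y": 0,"z": 0.8,"ax": 0,"ay": 0,"az": 0,"grip": 1.6},
    {"x": 0,"y": 0,"z": 0.8,"ax": 0,"ay": 0,"az": 0,"grip": 1.6},
  ],
)

```text
time: 55.85
eef_pos: [0.5704, -0.2125, 0.1447]
eef_rot: [-2.839, -1.345, 0.0]
contact_force: [-0.4, 0.4, -0.5]
grip_width: 0.0209
grasp_force: 59.0
```

Call:
drive_tool(
  rows=[
    {"x": 0,"y": 0,"z": 0.8,"ax": 0,"ay": 0,"az": 0,"grip": 1.6},
    {"x": 0,"y": 0,"z": 0.8,"ax": 0,"ay": 0,"az": 0,"grip": 1.6},
    {"x": 0,"y": 0,"z": 0.5,"ax": 0,"ay": 0,"az": 0,"grip": 1.6},
    {"x": 0,"y": 0,"z": 0.2,"ax": 0,"ay": 0,"az": 0,"grip": 1.6},
    {"x": 0,"y": 0,"z": 0,"ax": 0,"ay": 0,"az": 0,"grip": 1.6},
  ],
)

```text
time: 56.48
eef_pos: [0.5704, -0.2126, 0.1223]
eef_rot: [2.839, 1.345, 0.0]
contact_force: [-0.3, 0.3, -0.1]
grip_width: 0.0208
grasp_force: 59.1
```

Call:
drive_tool(
  rows=[
    {"x": 0,"y": 0,"z": 0.1,"ax": 0,"ay": 0,"az": 0,"grip": 1.6},
    {"x": 0,"y": 0,"z": 0.1,"ax": 0,"ay": 0,"az": 0,"grip": 1.6},
    {"x": 0,"y": 0,"z": 0.1,"ax": 0,"ay": 0,"az": 0,"grip": 1.6},
    {"x": 0,"y": 0,"z": 0,"ax": 0,"ay": 0,"az": 0,"grip": 1.6},
    {"x": 0,"y": 0,"z": 0,"ax": 0,"ay": 0,"az": 0,"grip": 1.6},
  ],
)

```text
time: 57.1
eef_pos: [0.5713, -0.2128, 0.1211]
eef_rot: [2.837, 1.344, 0.003]
contact_force: [-3.0, 2.8, 22.4]
grip_width: 0.0206
grasp_force: 61.7
```

Call:
drive_tool(
  rows=[
    {"x": 0,"y": 0,"z": 0,"ax": 0,"ay": 0,"az": 0,"grip": 3.5},
    {"x": 0,"y": 0,"z": 0,"ax": 0,"ay": 0,"az": 0,"grip": 3.5},
    {"x": 0,"y": 0,"z": -3,"ax": 0,"ay": 0,"az": 0,"grip": 3.5},
    {"x": 0,"y": 0,"z": -5,"ax": 0,"ay": 0,"az": 0,"grip": 3.5},
    {"x": 0,"y": 0,"z": -5,"ax": 0,"ay": 0,"az": 0,"grip": 3.5},
  ],
)

```text
time: 57.72
eef_pos: [0.5701, -0.2124, 0.2504]
eef_rot: [-2.838, -1.345, 0.001]
contact_force: [0.4, 0.0, -0.3]
grip_width: 0.0351
grasp_force: 0.0
```

Call:
drive_tool(
  rows=[
    {"x": -5,"y": 0,"z": -2,"ax": 0,"ay": 0,"az": 0,"grip": 3.5},
    {"x": -5,"y": 0,"z": -2,"ax": 0,"ay": 0,"az": 0,"grip": 3.5},
    {"x": -5,"y": 0,"z": -2,"ax": 0,"ay": 0,"az": 0,"grip": 3.5},
    {"x": -5,"y": 0,"z": -2,"ax": 0,"ay": 0,"az": 0,"grip": 3.5},
    {"x": -5,"y": 0,"z": -2,"ax": 0,"ay": 0,"az": 0,"grip": 3.5},
  ],
)

```text
time: 58.35
eef_pos: [0.4108, -0.4071, 0.3499]
eef_rot: [2.839, 1.345, -0.0]
contact_force: [0.4, -0.5, 0.6]
grip_width: 0.035
grasp_force: 0.0
```

Call:
drive_tool(
  rows=[
    {"x": -5,"y": 0,"z": 0,"ax": 0,"ay": 0,"az": 0,"grip": 8},
    {"x": -2,"y": 0,"z": 0,"ax": 0,"ay": 0,"az": 0,"grip": 8},
    {"x": 0,"y": 0,"z": 0,"ax": 0,"ay": 0,"az": 0,"grip": 8},
    {"x": 0,"y": 0,"z": 0,"ax": 0,"ay": 0,"az": 0,"grip": 8},
    {"x": 0,"y": 0,"z": 0,"ax": 0,"ay": 0,"az": 0,"grip": 8},
  ],
)

```text
time: 58.98
eef_pos: [0.3686, -0.4592, 0.3492]
eef_rot: [-2.838, -1.347, -0.0]
contact_force: [-0.3, -0.3, 0.5]
grip_width: 0.0797
grasp_force: 0.0
```

```bash
python3 - <<'E'
from h import *
f,K,E,s=wrist("w13"); np.savez("w13.npz",K=K,E=E); print(pose(s).round(4))
cv2.imwrite("pics/w13b.png",cv2.resize(f,(800,500),interpolation=3))
c4=[[-.05,.116,.084],[.05,.116,.084],[.05,-.116,.084],[-.05,-.116,.084]]
print("pred if unmoved",(proj(body([.3179,-.5228,-.6827],c4),K,E)*1.25).round(0).tolist())
E
```

```text
[ 0.3686 -0.4592  0.3492 50.7823]
pred if unmoved [[353.0, 167.0], [454.0, 167.0], [447.0, 369.0], [361.0, 369.0]]
```

View pics/w13b.png

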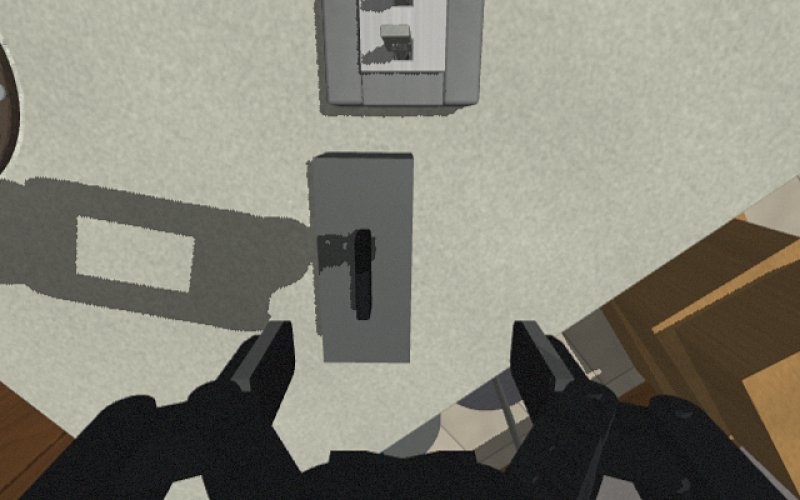

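The cover has been knocked aside. Its top corners are now at (313,159), (413,157), (410,362) and (324,362), with the rib from (364,230) to (364,320). I'll refit it.

```bash
python3 - <<'E'
from h import *
d=np.load("w13.npz");K,E=d["K"],d["E"]; W=lambda a:np.array(a)/1.25
c4=[[-.05,.116,.084],[.05,.116,.084],[.05,-.116,.084],[-.05,-.116,.084]]
r4=[[-.007,.045,.118],[.007,.045,.118],[.007,-.045,.118],[-.007,-.045,.118]]
p,e=fit([(c4,W([[313,158],[413,157],[410,362],[324,362]]),K,E),(r4,W([[357,230],[371,230],[371,320],[357,320]]),K,E)],[.3,-.5,-.68])
print("cover",p.round(4),np.degrees(p[2]).round(2),(e*1.25).round(1).tolist()); th=90+np.degrees(p[2])
# check edges of the rib by dark threshold
f=cv2.imread("pics/w13.png"); m=((f.max(2)<45)*255).astype(np.uint8); m[:175]=0;m[262:]=0;m[:,:275]=0;m[:,310:]=0
ys,xs=np.where(m); print("rib mask",xs.min()*1.25,xs.max()*1.25,ys.min()*1.25,ys.max()*1.25,np.polyfit(ys,xs,1))
plan((p[0],p[1],.088,th))
E
```

```text
cover [ 0.293  -0.4896 -0.6948] -39.81 [[0.2, -2.1], [1.7, -0.1], [0.9, -0.3], [0.5, -1.0], [-2.1, 5.0], [-1.5, 5.2], [-0.2, -0.2], [0.1, -0.3]]
rib mask 343.75 373.75 228.75 318.75 [8.61422372e-03 2.87951493e+02]
now [ 0.3685 -0.4593  0.3492 50.7813] tilt 0.02
{'x': np.float64(-1.42), 'y': np.float64(-0.79), 'z': np.float64(5.22), 'az': np.float64(0.1)}
{'x': np.float64(-1.43), 'y': np.float64(-0.78), 'z': np.float64(5.22), 'az': np.float64(0.1)}
{'x': np.float64(-1.43), 'y': np.float64(-0.78), 'z': np.float64(5.22), 'az': np.float64(0.1)}
{'x': np.float64(-1.43), 'y': np.float64(-0.78), 'z': np.float64(5.22), 'az': np.float64(0.1)}
{'x': np.float64(-1.43), 'y': np.float64(-0.77), 'z': np.float64(5.22), 'az': np.float64(0.1)}
--
```

Call:
drive_tool(
  rows=[
    {"x": -2.4,"y": -1.3,"z": 3,"ax": 0,"ay": 0,"az": 0.2,"grip": 6},
    {"x": -2.4,"y": -1.3,"z": 4,"ax": 0,"ay": 0,"az": 0.2,"grip": 6},
    {"x": -2.3,"y": -1.3,"z": 5,"ax": 0,"ay": 0,"az": 0.2,"grip": 6},
    {"x": 0,"y": 0,"z": 5,"ax": 0,"ay": 0,"az": 0,"grip": 6},
    {"x": 0,"y": 0,"z": 4,"ax": 0,"ay": 0,"az": 0,"grip": 6},
  ],
)

```text
time: 59.65
eef_pos: [0.2925, -0.4895, 0.1376]
eef_rot: [-2.845, -1.33, -0.0]
contact_force: [-0.4, -0.5, -0.3]
grip_width: 0.0599
grasp_force: 0.0
```

Call:
drive_tool(
  rows=[
    {"x": 0,"y": 0,"z": 0,"ax": 0,"ay": 0,"az": 0,"grip": 6},
    {"x": 0,"y": 0,"z": 0,"ax": 0,"ay": 0,"az": 0,"grip": 6},
    {"x": 0,"y": 0,"z": 0,"ax": 0,"ay": 0,"az": 0,"grip": 6},
    {"x": 0,"y": 0,"z": 0,"ax": 0,"ay": 0,"az": 0,"grip": 6},
    {"x": 0,"y": 0,"z": 0,"ax": 0,"ay": 0,"az": 0,"grip": 6},
  ],
)

```text
time: 60.28
eef_pos: [0.2926, -0.4904, 0.14]
eef_rot: [2.845, 1.33, 0.0]
contact_force: [-0.2, -0.2, -0.2]
grip_width: 0.0602
grasp_force: 0.0
```

```bash
python3 - <<'E'
from h import *
f,K,E,s=wrist("w14"); np.savez("w14.npz",K=K,E=E)
r4=[[-.007,.045,.118],[.007,.045,.118],[.007,-.045,.118],[-.007,-.045,.118]]
P=proj(body([.293,-.4896,-.6948],r4),K,E); print("pred rib",P.round(1).tolist())
x0,y0=P.min(0).astype(int)-12; x1,y1=P.max(0).astype(int)+12
g=f[y0:y1,x0:x1].max(2); 
for y in range(14,y1-y0-10,8):
    xs=np.where(g[y]<45)[0]; print(y+y0, (xs.min()+x0,xs.max()+x0) if len(xs) else None)
col=g[:,(x1-x0)//2]; ys=np.where(col<45)[0]; print("rows",ys.min()+y0,ys.max()+y0)
plan((.293,-.4896,.0895,50.19))
E
```

```text
pred rib [[308.2, 161.2], [335.4, 161.1], [333.8, 310.0], [310.4, 310.1]]
163 (np.int64(308), np.int64(331))
171 (np.int64(307), np.int64(332))
179 (np.int64(307), np.int64(332))
187 (np.int64(307), np.int64(332))
195 (np.int64(307), np.int64(332))
203 (np.int64(307), np.int64(331))
211 (np.int64(307), np.int64(331))
219 (np.int64(307), np.int64(331))
227 (np.int64(307), np.int64(332))
235 (np.int64(307), np.int64(332))
243 (np.int64(308), np.int64(331))
251 (np.int64(308), np.int64(331))
259 (np.int64(308), np.int64(332))
267 (np.int64(308), np.int64(331))
275 (np.int64(308), np.int64(331))
283 (np.int64(308), np.int64(331))
291 (np.int64(309), np.int64(331))
299 (np.int64(309), np.int64(331))
307 (np.int64(310), np.int64(329))
rows 155 309
now [ 0.2926 -0.4904  0.1398 50.1056] tilt 0.05
{'x': np.float64(0.08), 'y': np.float64(-0.02), 'z': np.float64(5.03), 'az': np.float64(-0.1)}
--
```

Call:
drive_tool(
  rows=[
    {"x": 0.1,"y": -0.1,"z": 2,"ax": 0,"ay": 0,"az": 0,"grip": 6},
    {"x": 0,"y": 0,"z": 2,"ax": 0,"ay": 0,"az": 0,"grip": 6},
    {"x": 0,"y": 0,"z": 1,"ax": 0,"ay": 0,"az": 0,"grip": 6},
    {"x": 0,"y": 0,"z": 0,"ax": 0,"ay": 0,"az": 0,"grip": 6},
    {"x": 0,"y": 0,"z": 0,"ax": 0,"ay": 0,"az": 0,"grip": 6},
  ],
)

```text
time: 60.95
eef_pos: [0.2925, -0.4891, 0.0899]
eef_rot: [2.845, 1.33, 0.0]
contact_force: [0.4, -0.3, -0.6]
grip_width: 0.0599
grasp_force: 0.0
```

Call:
drive_tool(
  rows=[
    {"x": 0,"y": 0,"z": 0,"ax": 0,"ay": 0,"az": 0,"grip": 3},
    {"x": 0,"y": 0,"z": 0,"ax": 0,"ay": 0,"az": 0,"grip": 0.8},
    {"x": 0,"y": 0,"z": 0,"ax": 0,"ay": 0,"az": 0,"grip": 0.8},
    {"x": 0,"y": 0,"z": 0,"ax": 0,"ay": 0,"az": 0,"grip": 0.8},
    {"x": 0,"y": 0,"z": 0,"ax": 0,"ay": 0,"az": 0,"grip": 0.8},
  ],
)

```text
time: 61.58
eef_pos: [0.2924, -0.489, 0.0897]
eef_rot: [2.846, 1.33, 0.0]
contact_force: [-0.5, 0.5, 5.0]
grip_width: 0.0131
grasp_force: 59.1
```

```bash
python3 - <<'E'
from h import *
s=sensors.read_state(); x,y,z,th=pose(s); print(s["grip_width"],s["grasp_force"],pose(s).round(4))
# cover origin along rib ~ (.293,-.4896): grip offset along tool x
ux=np.array([np.cos(np.radians(th)),np.sin(np.radians(th))]); o=(np.array([x,y])-[.293,-.4896])@ux; print("grip offset along rib",o)
u=np.array([np.cos(np.radians(50.69)),np.sin(np.radians(50.69))]); t=np.array([.5133,-.2821])+o*u; print("seat TCP",t)
plan((*t,.27,50.7),start=(x,y,.27,th))
E
```

```text
0.013106702603969712 59.13854241371155 [ 0.2924 -0.489   0.0897 50.0997]
grip offset along rib 0.00014505098205779858
seat TCP [ 0.51339189 -0.28198777]
now [ 0.2924 -0.489   0.0897 50.0997] tilt 0.03
{'x': np.float64(5.01), 'y': np.float64(0.61), 'z': np.float64(-0.0), 'az': np.float64(-0.1)}
{'x': np.float64(5.01), 'y': np.float64(0.62), 'z': np.float64(-0.0), 'az': np.float64(-0.1)}
{'x': np.float64(5.01), 'y': np.float64(0.63), 'z': np.float64(-0.0), 'az': np.float64(-0.1)}
{'x': np.float64(5.01), 'y': np.float64(0.64), 'z': np.float64(-0.0), 'az': np.float64(-0.1)}
{'x': np.float64(5.0), 'y': np.float64(0.65), 'z': np.float64(-0.0), 'az': np.float64(-0.1)}
{'x': np.float64(5.0), 'y': np.float64(0.66), 'z': np.float64(-0.0), 'az': np.float64(-0.1)}
--
```

Call:
drive_tool(
  rows=[
    {"x": 0,"y": 0,"z": -1,"ax": 0,"ay": 0,"az": 0,"grip": 0.8},
    {"x": 0,"y": 0,"z": -4,"ax": 0,"ay": 0,"az": 0,"grip": 0.8},
    {"x": 0,"y": 0,"z": -5,"ax": 0,"ay": 0,"az": 0,"grip": 0.8},
    {"x": 0,"y": 0,"z": -5,"ax": 0,"ay": 0,"az": 0,"grip": 0.8},
    {"x": 0,"y": 0,"z": -4.5,"ax": 0,"ay": 0,"az": 0,"grip": 0.8},
  ],
)

```text
time: 62.2
eef_pos: [0.2922, -0.4885, 0.2867]
eef_rot: [2.845, 1.33, 0.0]
contact_force: [0.7, 0.1, -2.4]
grip_width: 0.0126
grasp_force: 59.2
```

Call:
drive_tool(
  rows=[
    {"x": 5,"y": 0.6,"z": 0,"ax": 0,"ay": 0,"az": -0.1,"grip": 0.8},
    {"x": 5,"y": 0.6,"z": 0,"ax": 0,"ay": 0,"az": -0.1,"grip": 0.8},
    {"x": 5,"y": 0.6,"z": 0,"ax": 0,"ay": 0,"az": -0.1,"grip": 0.8},
    {"x": 5,"y": 0.6,"z": 0,"ax": 0,"ay": 0,"az": -0.1,"grip": 0.8},
    {"x": 5,"y": 0.7,"z": 0,"ax": 0,"ay": 0,"az": -0.1,"grip": 0.8},
  ],
)

```text
time: 62.82
eef_pos: [0.4767, -0.3148, 0.2849]
eef_rot: [2.84, 1.343, 0.0]
contact_force: [0.9, -0.0, -3.4]
grip_width: 0.013
grasp_force: 59.2
```

Call:
drive_tool(
  rows=[
    {"x": 4,"y": 0.6,"z": 0,"ax": 0,"ay": 0,"az": -0.1,"grip": 0.8},
    {"x": 1,"y": 0,"z": 0,"ax": 0,"ay": 0,"az": 0,"grip": 0.8},
    {"x": 0,"y": 0,"z": 0,"ax": 0,"ay": 0,"az": 0,"grip": 0.8},
    {"x": 0,"y": 0,"z": 0,"ax": 0,"ay": 0,"az": 0,"grip": 0.8},
    {"x": 0,"y": 0,"z": 0,"ax": 0,"ay": 0,"az": 0,"grip": 0.8},
  ],
)

```text
time: 63.45
eef_pos: [0.5115, -0.2822, 0.2844]
eef_rot: [2.84, 1.343, -0.0]
contact_force: [-0.2, -0.4, -3.0]
grip_width: 0.013
grasp_force: 59.2
```

```bash
python3 - <<'E'
from h import *
c=read_camera("scene"); f=c["frame"]; cv2.imwrite("pics/s2.png",f)
plan((.5134,-.282,.165,50.7)); print(sensors.read_state()["grip_width"])
E
```

```text
now [ 0.5116 -0.2821  0.2844 50.6287] tilt 0.01
{'x': np.float64(0.04), 'y': np.float64(0.04), 'z': np.float64(3.98), 'az': np.float64(-0.0)}
{'x': np.float64(0.04), 'y': np.float64(0.04), 'z': np.float64(3.98), 'az': np.float64(-0.0)}
{'x': np.float64(0.04), 'y': np.float64(0.04), 'z': np.float64(3.98), 'az': np.float64(-0.0)}
--
0.013311279226810625
```

Call:
drive_tool(
  rows=[
    {"x": 0.1,"y": 0.15,"z": 2,"ax": 0,"ay": 0,"az": 0,"grip": 0.8},
    {"x": 0,"y": 0,"z": 3,"ax": 0,"ay": 0,"az": 0,"grip": 0.8},
    {"x": 0,"y": 0,"z": 2,"ax": 0,"ay": 0,"az": 0,"grip": 0.8},
    {"x": 0,"y": 0,"z": 1,"ax": 0,"ay": 0,"az": 0,"grip": 0.8},
    {"x": 0,"y": 0,"z": 0,"ax": 0,"ay": 0,"az": 0,"grip": 0.8},
  ],
)

```text
time: 64.12
eef_pos: [0.5137, -0.2817, 0.2041]
eef_rot: [-2.839, -1.344, 0.001]
contact_force: [-0.7, 0.1, -3.0]
grip_width: 0.013
grasp_force: 59.1
```

Call:
drive_tool(
  rows=[
    {"x": 0,"y": 0,"z": 1,"ax": 0,"ay": 0,"az": 0,"grip": 0.8},
    {"x": 0,"y": 0,"z": 1,"ax": 0,"ay": 0,"az": 0,"grip": 0.8},
    {"x": 0,"y": 0,"z": 1,"ax": 0,"ay": 0,"az": 0,"grip": 0.8},
    {"x": 0,"y": 0,"z": 0.5,"ax": 0,"ay": 0,"az": 0,"grip": 0.8},
    {"x": 0,"y": 0,"z": 0,"ax": 0,"ay": 0,"az": 0,"grip": 0.8},
  ],
)

```text
time: 64.75
eef_pos: [0.5139, -0.2814, 0.1688]
eef_rot: [-2.838, -1.345, 0.001]
contact_force: [0.1, 1.0, -2.6]
grip_width: 0.0131
grasp_force: 59.1
```

Call:
drive_tool(
  rows=[
    {"x": 0,"y": 0,"z": 0.4,"ax": 0,"ay": 0,"az": 0,"grip": 0.8},
    {"x": 0,"y": 0,"z": 0.3,"ax": 0,"ay": 0,"az": 0,"grip": 0.8},
    {"x": 0,"y": 0,"z": 0.1,"ax": 0,"ay": 0,"az": 0,"grip": 0.8},
    {"x": 0,"y": 0,"z": 0,"ax": 0,"ay": 0,"az": 0,"grip": 0.8},
    {"x": 0,"y": 0,"z": 0,"ax": 0,"ay": 0,"az": 0,"grip": 0.8},
  ],
)

```text
time: 65.38
eef_pos: [0.5141, -0.2816, 0.1614]
eef_rot: [2.839, 1.345, 0.0]
contact_force: [0.2, -0.3, -2.2]
grip_width: 0.0132
grasp_force: 59.2
```

Call:
drive_tool(
  rows=[
    {"x": 0,"y": 0,"z": 0.1,"ax": 0,"ay": 0,"az": 0,"grip": 0.8},
    {"x": 0,"y": 0,"z": 0.1,"ax": 0,"ay": 0,"az": 0,"grip": 0.8},
    {"x": 0,"y": 0,"z": 0,"ax": 0,"ay": 0,"az": 0,"grip": 0.8},
    {"x": 0,"y": 0,"z": 0,"ax": 0,"ay": 0,"az": 0,"grip": 0.8},
    {"x": 0,"y": 0,"z": 0,"ax": 0,"ay": 0,"az": 0,"grip": 0.8},
  ],
)

```text
time: 66.0
eef_pos: [0.5152, -0.2822, 0.1606]
eef_rot: [2.837, 1.344, 0.003]
contact_force: [0.9, 0.6, 10.9]
grip_width: 0.0131
grasp_force: 61.3
```

Call:
drive_tool(
  rows=[
    {"x": 0,"y": 0,"z": 0.1,"ax": 0,"ay": 0,"az": 0,"grip": 0.8},
    {"x": 0,"y": 0,"z": 0,"ax": 0,"ay": 0,"az": 0,"grip": 0.8},
    {"x": 0,"y": 0,"z": 0,"ax": 0,"ay": 0,"az": 0,"grip": 0.8},
    {"x": 0,"y": 0,"z": 0,"ax": 0,"ay": 0,"az": 0,"grip": 3},
    {"x": 0,"y": 0,"z": 0,"ax": 0,"ay": 0,"az": 0,"grip": 3},
  ],
)

```text
time: 66.62
eef_pos: [0.514, -0.2815, 0.1584]
eef_rot: [2.839, 1.345, 0.0]
contact_force: [-0.3, 0.1, 0.1]
grip_width: 0.03
grasp_force: 0.0
```

Call:
drive_tool(
  rows=[
    {"x": 0,"y": 0,"z": -2,"ax": 0,"ay": 0,"az": 0,"grip": 3.5},
    {"x": 0,"y": 0,"z": -4,"ax": 0,"ay": 0,"az": 0,"grip": 3.5},
    {"x": 0,"y": 0,"z": -5,"ax": 0,"ay": 0,"az": 0,"grip": 3.5},
    {"x": 0,"y": 0,"z": -5,"ax": 0,"ay": 0,"az": 0,"grip": 3.5},
    {"x": 0,"y": 0,"z": -4,"ax": 0,"ay": 0,"az": 0,"grip": 3.5},
  ],
)

```text
time: 67.25
eef_pos: [0.514, -0.2815, 0.3603]
eef_rot: [2.838, 1.345, 0.001]
contact_force: [-0.5, -0.5, 0.3]
grip_width: 0.035
grasp_force: 0.0
```

Call:
drive_tool(
  rows=[
    {"x": 0,"y": 0,"z": 0,"ax": 0,"ay": 0,"az": 0,"grip": 0},
    {"x": 0,"y": 0,"z": 0,"ax": 0,"ay": 0,"az": 0,"grip": 0},
    {"x": 0,"y": 0,"z": 0,"ax": 0,"ay": 0,"az": 0,"grip": 0},
    {"x": 0,"y": 0,"z": 0,"ax": 0,"ay": 0,"az": 0,"grip": 0},
    {"x": 0,"y": 0,"z": 0,"ax": 0,"ay": 0,"az": 0,"grip": 0},
  ],
)

```text
time: 67.88
eef_pos: [0.5139, -0.2815, 0.3578]
eef_rot: [-2.838, -1.345, 0.001]
contact_force: [0.8, 0.3, -0.5]
grip_width: -0.0001
grasp_force: 0.0
```

```bash
python3 - <<'E'
from h import *
f,K,E,s=wrist("w15"); np.savez("w15.npz",K=K,E=E); print(pose(s).round(4))
a=cv2.resize(f[:250,200:440],None,fx=2.2,fy=2.2,interpolation=3)   # 550x528
c=read_camera("scene"); g=c["frame"]; b=cv2.resize(g[105:215,215:295],None,fx=3,fy=3,interpolation=3)  # 330 x240
o=np.zeros((550,770,3),np.uint8); o[:a.shape[0],:a.shape[1]]=a; o[:330,529:769]=b; cv2.imwrite("pics/w15c.png",o)
q=[.5323,-.2589,-.6861]
print("lever pivot,ball off/on",body(q,[[0,.135,.092],[-.0264,.135,.1403],[.0264,.135,.1403]]).round(4).tolist())
c4=body(q,[[-.05,.086,.154],[.05,.086,.154],[.05,-.146,.154],[-.05,-.146,.154],[-.0264,.135,.1403]]); print(((proj(c4,K,E)-[200,0])*2.2).round(0).tolist())
E
```

```text
[ 0.5139 -0.2815  0.3578 50.7001]
lever pivot,ball off/on [[0.6178, -0.1544, 0.092], [0.5974, -0.1377, 0.1403], [0.6383, -0.1712, 0.1403]]
[[157.0, 125.0], [381.0, 125.0], [360.0, 587.0], [177.0, 587.0], [210.0, 9.0]]
```

View pics/w15c.png

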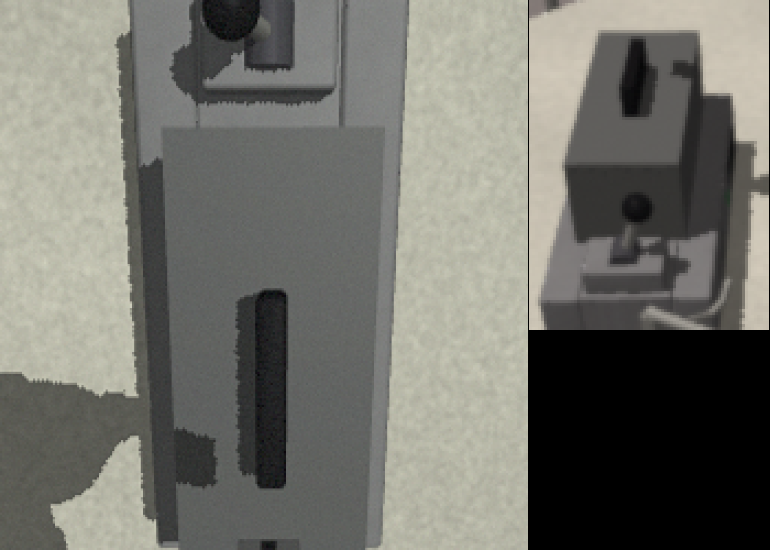

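The cover is square on the casing: its top corners at (162,127) and (384,127) are within 2 mm of prediction. The lever ball shows near (230,12), slightly off prediction, so I'll check that by numbers.

```bash
python3 - <<'E'
from h import *
q=[.5323,-.2589,-.6861]
for n in("w3","w15"):
    d=np.load(n+".npz");K,E=d["K"],d["E"]; f=cv2.imread(f"pics/{n}.png")
    P=proj(body(q,[[-.0264,.135,.1403],[0,.135,.147],[.0264,.135,.1403]]),K,E); print(n,P.round(1).tolist())
    m=((f.max(2)<40)*255).astype(np.uint8)
    k,l,st,c=cv2.connectedComponentsWithStats(m)
    for i in range(1,k):
        if st[i,4]>150 and abs(c[i]-P[0]).max()<30: print(st[i].tolist(),c[i].round(1).tolist(), )
    if n=="w3":
        b=[i for i in range(1,k) if st[i,4]>150 and abs(c[i]-P[0]).max()<30]
        for i in b:
            w=ray(c[i],K,E,.1403); cs,sn=np.cos(q[2]),np.sin(q[2]); dx=w[:2]-q[:2]; print("local",dx[0]*cs+dx[1]*sn,-dx[0]*sn+dx[1]*cs)
E
```

```text
w3 [[331.1, 28.0], [357.8, 27.4], [383.1, 29.5]]
[328, 14, 26, 31, 541] [340.4, 27.9]
local -0.016956907030283908 0.13534829046294233
w15 [[295.3, 4.2], [322.2, 2.3], [349.2, 4.2]]
[292, 0, 26, 19, 389] [304.5, 7.9]
```

```bash
python3 -c "
from h import *
q=[.5323,-.2589,-.6861];a=body(q,[[-.068,.135,.25],[0,.135,.125]]);print(a)
plan((*a[0],50.7))"
```

```text
[[ 0.56521267 -0.11136778  0.25      ]
 [ 0.61782581 -0.15444744  0.125     ]]
now [ 0.514  -0.2815  0.358  50.6985] tilt 0.03
{'x': np.float64(4.1), 'y': np.float64(-1.7), 'z': np.float64(2.7), 'az': np.float64(-0.0)}
{'x': np.float64(4.1), 'y': np.float64(-1.7), 'z': np.float64(2.7), 'az': np.float64(-0.0)}
{'x': np.float64(4.1), 'y': np.float64(-1.7), 'z': np.float64(2.7), 'az': np.float64(-0.0)}
{'x': np.float64(4.1), 'y': np.float64(-1.7), 'z': np.float64(2.7), 'az': np.float64(-0.0)}
--
```

Call:
drive_tool(
  rows=[
    {"x": 4.1,"y": -1.7,"z": 2.7,"ax": 0,"ay": 0,"az": 0,"grip": 0},
    {"x": 4.1,"y": -1.7,"z": 2.7,"ax": 0,"ay": 0,"az": 0,"grip": 0},
    {"x": 4.1,"y": -1.7,"z": 2.7,"ax": 0,"ay": 0,"az": 0,"grip": 0},
    {"x": 4.1,"y": -1.7,"z": 2.7,"ax": 0,"ay": 0,"az": 0,"grip": 0},
    {"x": 0,"y": 0,"z": 0,"ax": 0,"ay": 0,"az": 0,"grip": 0},
  ],
)

```text
time: 68.6
eef_pos: [0.5647, -0.1086, 0.2482]
eef_rot: [-2.835, -1.348, 0.004]
contact_force: [0.1, -0.8, 0.8]
grip_width: 0.0001
grasp_force: 0.0
```

Call:
drive_tool(
  rows=[
    {"x": 0,"y": 0,"z": 3,"ax": 0,"ay": 0,"az": 0,"grip": 0},
    {"x": 0,"y": 0,"z": 4,"ax": 0,"ay": 0,"az": 0,"grip": 0},
    {"x": 0,"y": 0,"z": 4,"ax": 0,"ay": 0,"az": 0,"grip": 0},
    {"x": 0,"y": 0,"z": 1.5,"ax": 0,"ay": 0,"az": 0,"grip": 0},
    {"x": 0,"y": 0,"z": 0,"ax": 0,"ay": 0,"az": 0,"grip": 0},
  ],
)

```text
time: 69.22
eef_pos: [0.5652, -0.1119, 0.1252]
eef_rot: [-2.839, -1.344, 0.001]
contact_force: [-0.7, -0.8, 0.8]
grip_width: 0.0002
grasp_force: 0.0
```

Call:
drive_tool(
  rows=[
    {"x": 0,"y": 0.5,"z": 0,"ax": 0,"ay": 0,"az": 0,"grip": 0},
    {"x": 0,"y": 1,"z": 0,"ax": 0,"ay": 0,"az": 0,"grip": 0},
    {"x": 0,"y": 1,"z": 0,"ax": 0,"ay": 0,"az": 0,"grip": 0},
    {"x": 0,"y": 1,"z": 0,"ax": 0,"ay": 0,"az": 0,"grip": 0},
    {"x": 0,"y": 1,"z": 0,"ax": 0,"ay": 0,"az": 0,"grip": 0},
  ],
)

```text
time: 69.85
eef_pos: [0.6007, -0.1405, 0.1254]
eef_rot: [-2.839, -1.345, -0.0]
contact_force: [-1.4, 1.0, 1.5]
grip_width: 0.0001
grasp_force: 0.8
```

Call:
drive_tool(
  rows=[
    {"x": 0,"y": 0.8,"z": 0,"ax": 0,"ay": 0,"az": 0,"grip": 0},
    {"x": 0,"y": 0.6,"z": 0,"ax": 0,"ay": 0,"az": 0,"grip": 0},
    {"x": 0,"y": 0.4,"z": 0,"ax": 0,"ay": 0,"az": 0,"grip": 0},
    {"x": 0,"y": 0,"z": 0,"ax": 0,"ay": 0,"az": 0,"grip": 0},
    {"x": 0,"y": 0,"z": 0,"ax": 0,"ay": 0,"az": 0,"grip": 0},
  ],
)

```text
time: 70.47
eef_pos: [0.614, -0.1514, 0.1254]
eef_rot: [2.839, 1.345, 0.0]
contact_force: [0.3, -0.4, 1.1]
grip_width: -0.0
grasp_force: 0.0
```

Call:
drive_tool(
  rows=[
    {"x": 0,"y": 0.3,"z": 0,"ax": 0,"ay": 0,"az": 0,"grip": 0},
    {"x": 0,"y": 0.2,"z": 0,"ax": 0,"ay": 0,"az": 0,"grip": 0},
    {"x": 0,"y": 0,"z": 0,"ax": 0,"ay": 0,"az": 0,"grip": 0},
    {"x": 0,"y": 0,"z": 0,"ax": 0,"ay": 0,"az": 0,"grip": 0},
    {"x": 0,"y": 0,"z": 0,"ax": 0,"ay": 0,"az": 0,"grip": 0},
  ],
)

```text
time: 71.1
eef_pos: [0.6178, -0.1546, 0.1253]
eef_rot: [-2.839, -1.345, 0.0]
contact_force: [-1.5, 1.5, -1.7]
grip_width: -0.0002
grasp_force: 1.1
```

```bash
python3 - <<'E'
from h import *
f,K,E,s=wrist("w16"); q=[.5323,-.2589,-.6861]; print(s["contact_force"],s["moment"])
P=proj(body(q,[[.0264,.135,.1403]]),K,E)[0]; print(P)
m=((f.max(2)<40)*255).astype(np.uint8); k,l,st,c=cv2.connectedComponentsWithStats(m)
for i in range(1,k):
    if st[i,4]>150: print(st[i].tolist(),c[i].round(1).tolist())
E
```

```text
[-1.52416634  1.47101391 -1.6684491 ] [0.25240176 0.30496739 0.0413228 ]
[381.4168693  277.80742603]
[209, 0, 54, 67, 1275] [234.3, 29.3]
[54, 245, 536, 155, 38620] [322.9, 348.4]
```

Call:
drive_tool(
  rows=[
    {"x": 0,"y": 0.2,"z": 0,"ax": 0,"ay": 0,"az": 0,"grip": 0},
    {"x": 0,"y": 0.1,"z": 0,"ax": 0,"ay": 0,"az": 0,"grip": 0},
    {"x": 0,"y": 0,"z": 0,"ax": 0,"ay": 0,"az": 0,"grip": 0},
    {"x": 0,"y": 0,"z": 0,"ax": 0,"ay": 0,"az": 0,"grip": 0},
    {"x": 0,"y": 0,"z": 0,"ax": 0,"ay": 0,"az": 0,"grip": 0},
  ],
)

```text
time: 71.78
eef_pos: [0.6183, -0.155, 0.125]
eef_rot: [-2.836, -1.344, 0.004]
contact_force: [-11.4, 11.6, 6.1]
grip_width: 0.0002
grasp_force: 8.3
```

Call:
drive_tool(
  rows=[
    {"x": 0,"y": 0.2,"z": 0,"ax": 0,"ay": 0,"az": 0,"grip": 0},
    {"x": 0,"y": 0,"z": 0,"ax": 0,"ay": 0,"az": 0,"grip": 0},
    {"x": 0,"y": 0,"z": 0,"ax": 0,"ay": 0,"az": 0,"grip": 0},
    {"x": 0,"y": 0,"z": 0,"ax": 0,"ay": 0,"az": 0,"grip": 0},
    {"x": 0,"y": 0,"z": 0,"ax": 0,"ay": 0,"az": 0,"grip": 0},
  ],
)

```text
time: 72.4
eef_pos: [0.6184, -0.1553, 0.1248]
eef_rot: [-2.834, -1.342, 0.007]
contact_force: [-18.2, 18.4, 13.2]
grip_width: -0.0002
grasp_force: 13.4
```

The lever is at its stop: the force rises with no further motion. I'll back off, lift and check.

Call:
drive_tool(
  rows=[
    {"x": 0,"y": -1,"z": 0,"ax": 0,"ay": 0,"az": 0,"grip": 0},
    {"x": 0,"y": -2,"z": 0,"ax": 0,"ay": 0,"az": 0,"grip": 0},
    {"x": 0,"y": -2,"z": -1,"ax": 0,"ay": 0,"az": 0,"grip": 0},
    {"x": 0,"y": 0,"z": -5,"ax": 0,"ay": 0,"az": 0,"grip": 0},
    {"x": 0,"y": 0,"z": -5,"ax": 0,"ay": 0,"az": 0,"grip": 0},
  ],
)

```text
time: 73.03
eef_pos: [0.5826, -0.1257, 0.2372]
eef_rot: [2.839, 1.345, 0.0]
contact_force: [0.6, 0.5, 0.2]
grip_width: -0.0002
grasp_force: 0.0
```

Call:
drive_tool(
  rows=[
    {"x": -2,"y": 0,"z": -5,"ax": 0,"ay": 0,"az": 0,"grip": 0},
    {"x": -4,"y": 2,"z": -4,"ax": 0,"ay": 0,"az": 0,"grip": 0},
    {"x": -4,"y": 2,"z": 0,"ax": 0,"ay": 0,"az": 0,"grip": 0},
    {"x": 0,"y": 0,"z": 0,"ax": 0,"ay": 0,"az": 0,"grip": 0},
    {"x": 0,"y": 0,"z": 0,"ax": 0,"ay": 0,"az": 0,"grip": 0},
  ],
)

```text
time: 73.65
eef_pos: [0.5505, -0.2285, 0.3257]
eef_rot: [2.839, 1.344, 0.001]
contact_force: [0.6, -0.3, -0.6]
grip_width: -0.0001
grasp_force: 0.0
```

Call:
drive_tool(
  rows=[
    {"x": 0,"y": 0,"z": 0,"ax": 0,"ay": 0,"az": 0,"grip": 0},
    {"x": 0,"y": 0,"z": 0,"ax": 0,"ay": 0,"az": 0,"grip": 0},
    {"x": 0,"y": 0,"z": 0,"ax": 0,"ay": 0,"az": 0,"grip": 0},
    {"x": 0,"y": 0,"z": 0,"ax": 0,"ay": 0,"az": 0,"grip": 0},
    {"x": 0,"y": 0,"z": 0,"ax": 0,"ay": 0,"az": 0,"grip": 0},
  ],
)

```text
time: 74.28
eef_pos: [0.5507, -0.2288, 0.3253]
eef_rot: [-2.839, -1.345, 0.0]
contact_force: [1.1, 0.0, -0.5]
grip_width: -0.0001
grasp_force: 0.0
```

```bash
python3 - <<'E'
from h import *
q=[.5323,-.2589,-.6861]; cs,sn=np.cos(q[2]),np.sin(q[2])
f,K,E,s=wrist("w17"); print(pose(s).round(3),s["contact_force"])
def loc(uv,z):
    d=ray(uv,K,E,z)[:2]-q[:2]; return np.round([d[0]*cs+d[1]*sn,-d[0]*sn+d[1]*cs],4)
m=((f.max(2)<40)*255).astype(np.uint8); k,l,st,c=cv2.connectedComponentsWithStats(m)
for i in range(1,k):
    if 150<st[i,4]<6000: print(st[i].tolist(),c[i].round(1).tolist(),"as ball",loc(c[i],.1403),"as rib",loc(c[i],.188))
E
```

```text
[ 0.551 -0.229  0.325 50.705] [ 1.08263199  0.0348935  -0.5037657 ]
[342, 58, 27, 28, 562] [354.7, 72.0] as ball [0.0259 0.135 ] as rib [0.0213 0.1316]
[21, 216, 36, 85, 344] [45.2, 256.5] as ball [-0.3162 -0.0583] as rib [-0.2709 -0.0335]
[0, 248, 44, 70, 888] [12.8, 286.2] as ball [-0.3637 -0.0965] as rib [-0.3115 -0.0662]
```

```bash
python3 - <<'E'
from h import *
from cell import manip
q=[.5323,-.2589,-.6861]
f,K,E,s=wrist("w18")
best=min((float(f[tuple(np.clip(proj(body(q,[[dx+a,-.03+dy+b,.188] for a in(-.005,0,.005) for b in(-.02,0,.02,.04)]),K,E).round().astype(int).T[::-1],0,399))].mean()),dx,dy) for dx in np.arange(-.02,.021,.001) for dy in(0,))
print("rib offset",best)
if abs(best[1])<.006: print(manip.finish_job())
E
```

```text
rib offset (38.02777777777778, np.float64(-0.0029999999999999853), 0)
the job is handed in; nothing more can be done
None
```

All five rasps are in wells of their own, the cover is back on the casing, the lever was then pushed to its on stop, and the job is handed in at about 74 s; the cover was knocked aside once and I re-measured it before picking it up, and it touched down about 1 mm higher than I had calculated, which I did not check further.

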